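Hang the griddle scraper on the snap hook

TASK

Hang the griddle scraper on the snap hook of the utensil stand: press the eye at the end of its handle against the hook's sprung gate until it passes inside and the gate snaps shut behind it, then let it down and leave it hanging quietly and free by its eye. Feel your way in gently (at no time more than about 15 N on the stand), touch the stand and its gate with the scraper only, never with the fingers or arm, and leave the other things on the counter where they are.

Things in the scene. Friction and masses are not known exactly. Their poses are not given: they have to be found in the camera images.
- scraper_grip (a point): Centre of the griddle scraper's dark wooden handle (100 long, 22 wide, 18 thick, mm; about 140 g, balance point 16 mm towards the blade). +x runs along the handle to a steel eye, y across its width, z up as it lies; a flat steel blade (60 long, 75 wide, 3 thick) is at the -x end. It starts lying on the rest, eye pointing away from the robot.
- rest: Low black rest, fixed: floor 8 mm high and two ribs across it along y, 88 mm apart and 8 mm thick, tops 30 mm above the counter. The scraper lies across the ribs, its handle free for fingers between them. Origin under its centre.
- eye_tip (a point): Outermost point of the scraper's eye, on the bar's centre line, 89.5 mm from scraper_grip along +x. The eye is a ring of 5 mm round bar lying in the handle's x-y plane, 24 mm inside diameter and 34 mm outside, its centre 14.5 mm back from this point. Axes as scraper_grip.
- stand: Utensil stand fixed on the counter: base plate 170 x 120 x 8 mm, a thin steel post 75 mm behind the hook's gate, and near its top a sleeve carrying the snap hook. Origin on the counter, below hook_nose; +x is the way the eye is pushed in (from gate to post), z up.
- hook_nose (a point): Nominal top end of the snap hook's nose, 240 mm above the counter, axes as stand. The hook is a closed loop of 7 mm round bar in the x-z plane: upright nose below this point (x = 0), spine's bar centre at x = 16 mm, 9 mm clear between them, rounded inside bottom 13 mm below this point, loop's top 46 mm above. The eye goes in level over the nose, then drops behind it.
- sleeve (a point): Front end of the sleeve that holds the hook's shank, fixed to the stand. CAUTION: the shank sits stiffly in it, and the whole hook (nose, gate, spine together) may stand up to 20 mm further out (-x) or in (+x) than hook_nose says; height and sideways place are right. It stays put below 40 N. Feel for the hook's back: the gate yields at 3 to 7 N, the spine does not.
- gate (a joint): Snap hook's gate: straight 5 mm round bar, hinged 34 mm above the nose, hanging down to 2 mm above it. 0 = shut; grows as it swings inward (+x), at most 1.0 rad; a spring shuts it. An eye held level 8 mm above the nose pushes it in.
- shaker: Aluminium salt shaker, 48 mm across, 84 mm high; a bystander. Origin at the centre of its underside.
- sauce: White sauce bottle, 56 mm across, 170 mm high; a bystander. Origin at the centre of its underside.
- dip_pot: Small steel dip pot, 72 mm across, 45 mm high; a bystander. Origin at the centre of its underside.
Not all that is in view belongs to the job. Of the things like the part that bears scraper_grip, leave any that is red; of the rest the smaller one is meant.

How it is judged:
By the outcome, as a careful person would: the job done as asked, in the order asked, and still so for the second after the job is handed in, with the robot touching nothing.
It also fails if it takes over 72 s, if anything falls off the work surface, if the arm or the gripper's body presses on something with over 40 N, if the wrist force passes 120 N, or if a joint passes its speed limit or range.

ROBOT

A 7-joint arm with a two-finger parallel gripper is mounted at the origin on the work surface. World frame = base frame: x ahead of the robot, y to its left, z up, the work surface at z = 0. Lengths are in m, angles in rad, forces in N, time in s.
With the tool pointing down it reaches from about 0.425 to 1.025 m from the base axis. Payload 9.4 kg.
Tool frame: the origin (TCP) lies on the centre line of the jaws, within the pads' length; the fingertips stand 25 mm ahead of it and the grasp point (between the pads) lies 6 mm ahead of it; x points along the fingers, y is the direction in which the jaws open and shut, and the axes are right-handed (so a half turn about x gives the same grasp; the last joint's range is limited). The gripper opens to 85 mm and grips with 20 to 120 N. Pads are 22 mm wide; open, the fingers measure 114 mm over their backs; the gripper's body (76 mm by 85 mm) begins 54 mm behind the grasp point. The pads swing forward as they close: fully open they stand 13 mm farther back than shut.
Start: joints at [1.152, 0.599, -0.003, 1.599, 0.002, 0.943, -0.08], TCP at [0.243, -0.683, 0.256] pointing down, gripper open.
Joint ranges: [-2.57, 2.57], [-0.35, 1.97], [-1.29, 1.29], [0.11, 2.56], [-1.05, 4.19], [0.11, 1.86], [-2.63, 2.63]. Speed limits (rad/s): [2.22, 2.22, 3.01, 3.01, 3.14, 3.14, 3.14].

INTERFACE

Orientations are given as a unit quaternion [x, y, z, w].
In Python, from plant import arm gives the robot as it stands.
- The arm moves only by the shell command python3 -m jog 'ROWS'. ROWS is JSON, one flat list of numbers, 5 for each row, row after row: the finger opening in mm, from 0 to 85.4, then the shift along the tool's x, y, z each as a share of 0.02 m, from -1 to 1, then the turn about the tool's x as a share of 180 degrees, from -1 to 1. A call has exactly 8 rows; each row shifts and turns the commanded pose from where the row before left it, along the tool's axes as they then stand; what a row does not reach is not made up. A row lasts 1/8 s, in which the tool goes at most 62.5 mm and 10.7 degrees, less where a joint would pass 70% of its speed; a pose out of reach is approached as far as the arm can. A call with a number of a shift or a turn outside -1 to 1 is refused whole. A call with a gripper value outside its range is refused whole. The fingers move at their own pace and stop on an object; the grip force is fixed at half the most. Time passes only in rows, so rows that do not move let the fingers close, or fill a call up. It gives the time, the measured TCP pose, the force and the opening at its end, in the units of the state.
- arm.state(): the state, without advancing time (a new reading comes with each control period).
- arm.get_image(name): name is "scene" or "top" or "wrist"; returns a dict with "color" (384x512x3 uint8, red, green, blue), "depth" (384x512 float32, m along the optical axis (not along the pixel's ray), 0 where there is no reading), "fx", "fy", "cx", "cy" (pixels), "rvec" (rotation vector, rad) and "tvec" (3), from world to camera coordinates, as OpenCV has them; the wrist camera has in their place "tool_from_camera" (4x4, takes a point from camera to tool coordinates, whose origin is the TCP and whose axes are the tool frame's). Camera axes: x right, y down, z forward; pixel columns grow to the right and rows downward; lengths in m; the calibration is good to about 2 mm. A picture is of the moment at which its call begins: read the wrist's pose just before it.
- arm.sign_off(): hands the job in, once; it reports no verdict.
The state is a dict: "time": time; "joints": joint angles; "qd": joint speeds; "tau": joint torques, N m; "ee_pos": TCP position; "tcp_rot": TCP orientation; "contact_force": force on the tool from outside, world axes, zero at the start; "wrist_torque": the same for the moment, N m; "grip_width": finger opening in m.
Only numpy, scipy, OpenCV 4.12 (cv2) and the standard library are available. Lean on these libraries where they do the work, as an engineer would, in place of code of your own. Each camera call takes 0.05 s, during which the arm holds its last target.

## Working session

There is one attempt and no reset: what is moved stays moved. The work goes in short steps, Python scripts to look and compute and a shell command to move; the robot and the scene stay as the last step left them, time stands still between calls to the robot, and variables do not carry over. Pictures are saved under pics/ and viewed, and the job is handed in when it is done.

```bash
ls; mkdir -p pics; cat > h.py <<'E'
import numpy as np,cv2
from plant import arm
from scipy.spatial.transform import Rotation as R
def st():
    s=arm.state(); print({k:np.round(v,4).tolist() for k,v in s.items() if k in('time','ee_pos','tcp_rot','contact_force','wrist_torque','grip_width','joints')}); return s
def pose(s):
    T=np.eye(4);T[:3,:3]=R.from_quat(s['tcp_rot']).as_matrix();T[:3,3]=s['ee_pos'];return T
def shot(name,tag):
    s=arm.state(); im=arm.get_image(name)
    cv2.imwrite(f'pics/{tag}.png',im['color'][:,:,::-1])
    if name=='wrist': T=pose(s)@np.array(im['tool_from_camera'])
    else:
        W=np.eye(4);W[:3,:3]=cv2.Rodrigues(np.array(im['rvec'],float))[0];W[:3,3]=np.array(im['tvec']).ravel();T=np.linalg.inv(W)
    np.savez(f'pics/{tag}.npz',color=im['color'],depth=im['depth'],K=[im['fx'],im['fy'],im['cx'],im['cy']],T=T)
def load(tag): return np.load(f'pics/{tag}.npz')
def px(d,u,v,z=None,Z=None):
    # z=depth override; Z=world-height plane
    fx,fy,cx,cy=d['K'];r=np.array([(u-cx)/fx,(v-cy)/fy,1.]);T=d['T']
    if Z is not None:
        rw=T[:3,:3]@r; z=(Z-T[2,3])/rw[2]
    elif z is None: z=float(d['depth'][int(round(v)),int(round(u))])
    return T[:3,:3]@(r*z)+T[:3,3]
def crop(tag,u0,v0,u1,v1,k,out):
    c=load(tag)['color'][v0:v1,u0:u1,::-1];cv2.imwrite(f'pics/{out}.png',cv2.resize(c,None,fx=k,fy=k,interpolation=cv2.INTER_CUBIC))
def proj(d,P):
    Ti=np.linalg.inv(d['T']);p=Ti[:3,:3]@np.array(P)+Ti[:3,3];fx,fy,cx,cy=d['K'];return np.array([fx*p[0]/p[2]+cx,fy*p[1]/p[2]+cy,p[2]])
E
python3 - <<'E'
from h import *
st()
for n in('scene','top','wrist'): shot(n,n+'0')
E
```

```text
pics
{'time': 0.0, 'joints': [1.1523, 0.6002, -0.0025, 1.6001, 0.0018, 0.9429, -0.0798], 'ee_pos': [0.2428, -0.6827, 0.2554], 'tcp_rot': [-0.6966, -0.1208, 0.697, -0.1197], 'contact_force': [-0.2262, 0.4845, -0.5791], 'wrist_torque': [-0.0098, 0.0084, 0.0089], 'grip_width': 0.0858}
```

View pics/scene0.png

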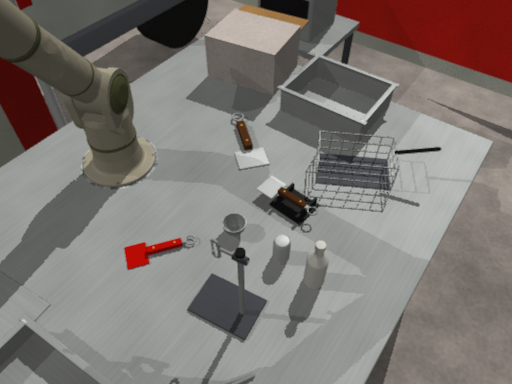

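View pics/top0.png

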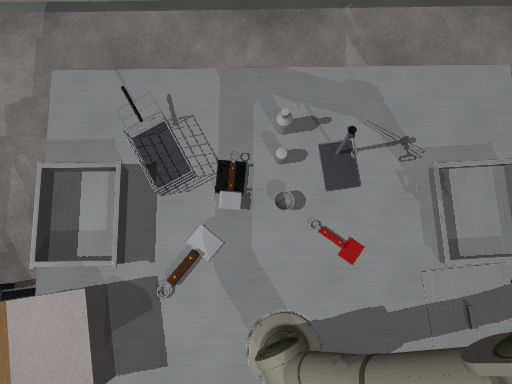

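View pics/wrist0.png

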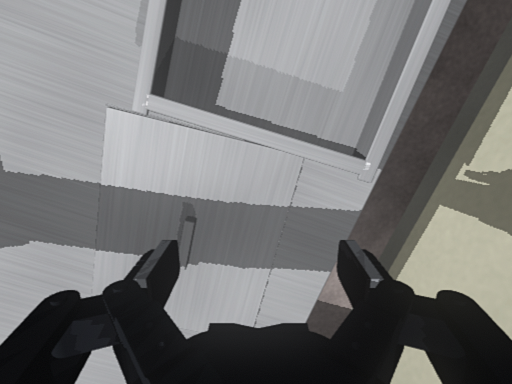

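Three scraper-like tools are in the top view: a red one at (335,240), a larger brown one at (190,260), and a brown one on the black rest at (231,180). The last is not red, is smaller than the other brown one and lies on the rest, so it fits. I'll confirm it in crops.

```bash
python3 - <<'E'
from h import *
crop('top0',150,140,270,300,4.5*0.8,'c_top1'); crop('top0',265,90,430,210,4.5,'c_top2'); crop('scene0',190,170,350,340,3.5,'c_sc')
d=load('top0')
print(d['T'].round(3),d['K'])
for n,u,v,Z in[('cam rest handle',232,178,.04),('big',190,262,.015),('shaker',281,156,.084),('sauce',285,114,.17),('pot',285,201,.045),('base c',340,166,.008),('post',352,130,.28)]:
    print(n,px(d,u,v).round(3),px(d,u,v,Z=Z).round(3))
E
```

```text
[[-0.008 -0.987  0.16   0.3  ]
 [-1.     0.01   0.012  0.06 ]
 [-0.013 -0.16  -0.987  1.489]
 [ 0.     0.     0.     1.   ]] [427.16136787 427.16136787 259.55181615 188.35700855]
cam rest handle [0.57  0.171 0.051] [0.572 0.172 0.04 ]
big [0.287 0.315 0.025] [0.287 0.316 0.015]
shaker [0.637 0.004 0.085] [0.637 0.004 0.084]
sauce [ 0.755 -0.008  0.169] [ 0.755 -0.008  0.17 ]
pot [ 0.495 -0.011  0.005] [ 0.489 -0.009  0.045]
base c [ 0.617 -0.207  0.01 ] [ 0.617 -0.207  0.008]
post [ 0.665 -0.196  0.284] [ 0.666 -0.197  0.28 ]
```

```bash
ls pics
```

```text
c_sc.png
c_top1.png
c_top2.png
scene0.npz
scene0.png
top0.npz
top0.png
wrist0.npz
wrist0.png
```

View pics/c_top1.png

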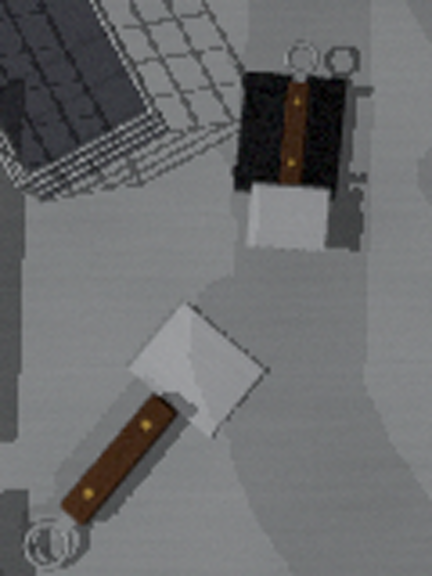

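View pics/c_top2.png

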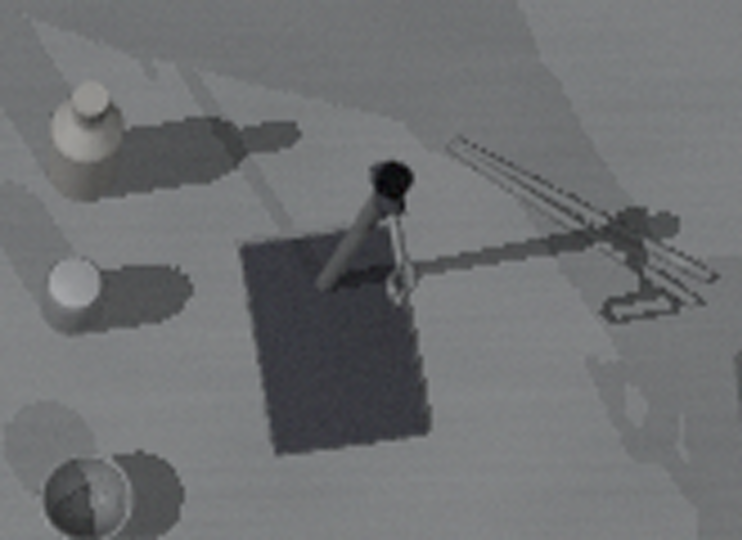

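View pics/c_sc.png

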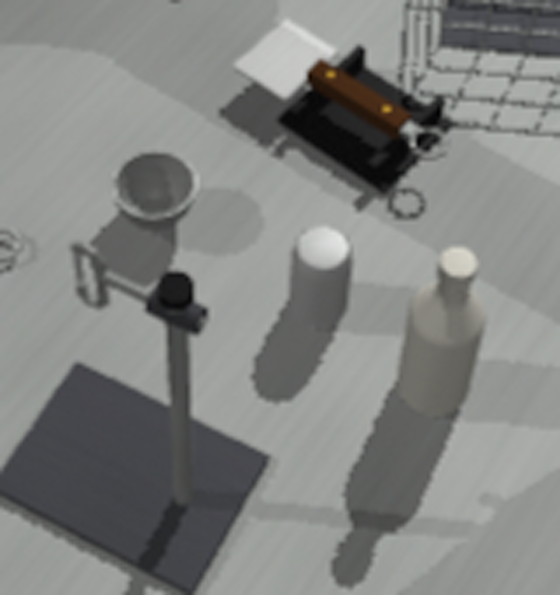

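The crops confirm it. The target is the small brown scraper on the rest, with its eye at about (234,156) pointing away from the robot. The hook in the top view runs from (353,153) to the post cap at (352,130).

```bash
python3 - <<'E'
from h import *
d=load('top0')
o=np.array([265,90])
for c in[(240,242),(430,432),(275,453)]:
    print('base',px(d,*(np.array(c)/4.5+o-0.4),Z=.008).round(4))
v,u=np.mgrid[90:210,265:430]
P=[]
fx,fy,cx,cy=d['K'];z=d['depth'][v,u]
C=np.stack([(u-cx)/fx*z,(v-cy)/fy*z,z],-1).reshape(-1,3)
P=C@d['T'][:3,:3].T+d['T'][:3,3]
m=(P[:,2]>.2)&(P[:,0]<.9)
for p in P[m][np.argsort(P[m][:,0])]: print(p.round(3))
d=load('scene0');
v,u=np.mgrid[190:380,180:300];fx,fy,cx,cy=d['K'];z=d['depth'][v,u]
C=np.stack([(u-cx)/fx*z,(v-cy)/fy*z,z],-1).reshape(-1,3)
P=C@d['T'][:3,:3].T+d['T'][:3,3]
m=(P[:,2]>.215)&(P[:,1]<-.12)
print('scene');Q=P[m][np.argsort(P[m][:,0])]
print(Q.round(3)[:70])
# rest
d=load('top0')
oo=np.array([150,140])
for n,c,Z in[('eye far',(301,40),.04),('eye near',(302,78),.04),('rivet1',(297,101),.05),('rivet2',(291,162),.05),('handle end',(289,184),.05),('blade bl',(246,247),.04),('blade br',(324,250),.04),('rest tl',(247,73),.03),('rest tr',(345,80),.03)]:
    p=np.array(c)/3.6+oo-.4; print(n,px(d,*p).round(4),px(d,*p,Z=Z).round(4))
E
```

```text
base [ 0.7003 -0.1319  0.008 ]
base [ 0.5462 -0.2751  0.008 ]
base [ 0.5308 -0.1541  0.008 ]
[0.3   0.06  1.489]
[0.3   0.06  1.489]
[0.3   0.06  1.489]
[0.3   0.06  1.489]
[0.3   0.06  1.489]
[0.3   0.06  1.489]
[0.3   0.06  1.489]
[0.3   0.06  1.489]
[0.3   0.06  1.489]
[0.3   0.06  1.489]
[0.3   0.06  1.489]
[0.3   0.06  1.489]
[0.3   0.06  1.489]
[0.3   0.06  1.489]
[0.3   0.06  1.489]
[0.3   0.06  1.489]
[0.3   0.06  1.489]
[0.3   0.06  1.489]
[0.3   0.06  1.489]
[0.3   0.06  1.489]
[0.3   0.06  1.489]
[0.3   0.06  1.489]
[0.3   0.06  1.489]
[0.3   0.06  1.489]
[0.3   0.06  1.489]
[0.3   0.06  1.489]
[0.3   0.06  1.489]
[0.3   0.06  1.489]
[0.3   0.06  1.489]
[0.3   0.06  1.489]
[0.3   0.06  1.489]
[0.3   0.06  1.489]
[0.3   0.06  1.489]
[0.3   0.06  1.489]
[0.3   0.06  1.489]
[0.3   0.06  1.489]
[0.3   0.06  1.489]
[0.3   0.06  1.489]
[0.3   0.06  1.489]
[0.3   0.06  1.489]
[0.3   0.06  1.489]
[0.3   0.06  1.489]
[0.3   0.06  1.489]
[0.3   0.06  1.489]
[0.3   0.06  1.489]
[0.3   0.06  1.489]
[0.3   0.06  1.489]
[0.3   0.06  1.489]
[0.3   0.06  1.489]
[0.3   0.06  1.489]
[0.3   
[... 6253 characters left out ...]
-0.206  0.23 ]
 [ 0.611 -0.205  0.286]
 [ 0.611 -0.205  0.283]
 [ 0.611 -0.208  0.228]
 [ 0.611 -0.202  0.284]
 [ 0.611 -0.209  0.284]
 [ 0.612 -0.207  0.282]
 [ 0.612 -0.206  0.262]
 [ 0.613 -0.207  0.28 ]]
eye far [0.6781 0.1708 0.0025] [0.6686 0.168  0.04  ]
eye near [0.6316 0.1672 0.0369] [0.6309 0.167  0.04  ]
rivet1 [0.6064 0.171  0.0492] [0.6062 0.171  0.05  ]
rivet2 [0.547  0.1765 0.0507] [0.5471 0.1765 0.05  ]
handle end [0.5272 0.179  0.0421] [0.5259 0.1784 0.05  ]
blade bl [0.4714 0.2235 0.006 ] [0.4674 0.2198 0.04  ]
blade br [ 0.4685  0.1482 -0.0011] [0.4639 0.1458 0.04  ]
rest tl [0.6442 0.2239 0.0063] [0.6388 0.2213 0.03  ]
rest tr [0.6346 0.1267 0.0129] [0.6308 0.1259 0.03  ]
```

```bash
cat >> h.py <<'E'
def plan(tgt,yaw_tool_y=None):
    """print shift needed in tool axes (units of 20mm) and turn (share of 180)"""
    s=arm.state();T=pose(s);d=T[:3,:3].T@(np.array(tgt)-T[:3,3])
    y=T[:3,1];a=np.degrees(np.arctan2(y[1],y[0]))
    print('pos',T[:3,3].round(4),'F',np.round(s['contact_force'],2),'t',round(s['time'],2),'w',round(s['grip_width'],4),'toolx',T[:3,0].round(3),'y-az',round(a,2),'z-az',round(np.degrees(np.arctan2(T[1,2],T[0,2])),2),'units xyz',(d/.02).round(3))
    if yaw_tool_y is not None:
        for k in(0,180):
            e=(yaw_tool_y+k-a+180)%360-180
            print('  turn world deg',round(e,2),'share about tool x',round(-e/180,4))
E
python3 - <<'E'
from h import *
plan([.243,-.683,.256],85)
print(pose(arm.state()).round(3))
E
```

```text
pos [ 0.2429 -0.6828  0.2556] F [ 0.16 -0.09  0.05] t 0.15 w 0.0856 toolx [-0.001  0.001 -1.   ] y-az -70.41 z-az -160.41 units xyz [-0.02   0.013 -0.002]
  turn world deg 155.41 share about tool x -0.8634
  turn world deg -24.59 share about tool x 0.1366
[[-0.001  0.335 -0.942  0.243]
 [ 0.001 -0.942 -0.335 -0.683]
 [-1.    -0.001  0.     0.256]
 [ 0.     0.     0.     1.   ]]
```

```bash
for i in 1; do python3 -m jog '[85,0,-0.98,-0.82,0, 85,0,-0.98,-0.82,0, 85,0,-0.98,-0.82,0, 85,0,-0.98,-0.82,0, 85,0,-0.98,-0.82,0, 85,0,-0.98,-0.82,0, 85,0,-0.98,-0.82,0, 85,0,-0.98,-0.82,0]'; done; python3 -c "
from h import *
plan([.556,.176,.20],-95)"
```

```text
time: 1.15
ee_pos: [0.3144, -0.4902, 0.2562]
tcp_rot: [-0.697, -0.12, 0.697, -0.12]
contact_force: [0.4, 0.5, 1.2]
grip_width: 0.0849
pos [ 0.3144 -0.4902  0.2562] F [0.39 0.53 1.17] t 1.15 w 0.0849 toolx [-0.  0. -1.] y-az -70.41 z-az -160.41 units xyz [  2.812 -27.331 -22.546]
  turn world deg -24.59 share about tool x 0.1366
  turn world deg 155.41 share about tool x -0.8634
```

```bash

python3 -m jog '[85,0,-0.98,-0.8,0, 85,0,-0.98,-0.8,0, 85,0,-0.98,-0.8,0, 85,0,-0.98,-0.8,0, 85,0,-0.98,-0.8,0, 85,0,-0.98,-0.8,0, 85,0,-0.98,-0.8,0, 85,0,-0.98,-0.8,0]' >/dev/null
python3 -m jog '[85,0,-0.98,-0.8,0, 85,0,-0.98,-0.8,0, 85,0,-0.98,-0.8,0, 85,0,-0.98,-0.8,0, 85,0,-0.98,-0.8,0, 85,0,-0.98,-0.8,0, 85,0,-0.98,-0.8,0, 85,0,-0.98,-0.8,0]'; python3 -c "
from h import *
plan([.556,.176,.20],-95)"
```

```text
time: 3.15
ee_pos: [0.4502, -0.109, 0.2563]
tcp_rot: [0.697, 0.12, -0.697, 0.12]
contact_force: [0.1, 0.2, 0.3]
grip_width: 0.0851
pos [ 0.4502 -0.109   0.2563] F [0.08 0.19 0.27] t 3.15 w 0.0851 toolx [ 0. -0. -1.] y-az -70.41 z-az -160.41 units xyz [  2.814 -11.651  -9.763]
  turn world deg -24.59 share about tool x 0.1366
  turn world deg 155.41 share about tool x -0.8634
```

```bash

python3 -m jog '[85,0,-0.98,-0.82,0, 85,0,-0.98,-0.82,0, 85,0,-0.98,-0.82,0, 85,0,-0.98,-0.82,0, 85,0,-0.98,-0.82,0, 85,0,-0.98,-0.82,0, 85,0,-0.98,-0.82,0, 85,0,-0.98,-0.82,0]' >/dev/null
python3 -m jog '[85,0,-0.96,-0.8,0, 85,0,-0.96,-0.8,0, 85,0,-0.96,-0.8,0, 85,0,-0.93,-0.8,0, 85,0,0,0,0.034, 85,0,0,0,0.034, 85,0,0,0,0.034, 85,0,0,0,0.034]'; python3 -c "
from h import *
shot('wrist','w1')
plan([.556,.176,.20],-95)"
```

```text
time: 5.15
ee_pos: [0.5561, 0.1755, 0.2562]
tcp_rot: [-0.706, 0.031, 0.706, 0.031]
contact_force: [0.0, -0.1, -0.9]
grip_width: 0.0845
pos [0.5561 0.1756 0.2562] F [ 0.01 -0.32 -1.27] t 5.2 w 0.0849 toolx [-0.  0. -1.] y-az -95.37 z-az 174.63 units xyz [ 2.811 -0.02   0.007]
  turn world deg 0.37 share about tool x -0.002
  turn world deg -179.63 share about tool x 0.998
```

View pics/w1.png

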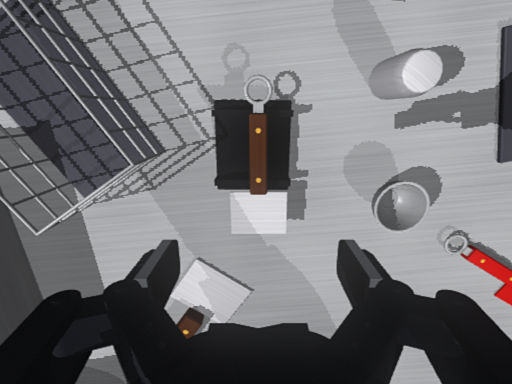

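The wrist view shows the scraper on the rest, with its rivets at (258,130) and (258,180) and the eye's far edge at (258,75). The handle lies almost square to the tool.

```bash
python3 - <<'E'
from h import *
d=load('w1')
crop('w1',195,60,320,250,3,'w1c')
for n,u,v,Z in[('riv1',258,130.5,.049),('riv2',258.3,180,.049),('h end',258,193,.048),('h top',258.5,112,.048),('eyefar',258,75,.0415),('blade l',231,234,.0405),('blade r',286,233,.0405),('hl',249.5,150,.048),('hr',267,150,.048),('rib far l',213,101,.03),('rib far r',292,101,.03),('rib near l',214,188,.03),('rib near r',291,188,.03)]:
    print(n,px(d,u,v).round(4),px(d,u,v,Z=Z).round(4))
E
```

```text
riv1 [0.6068 0.1701 0.0494] [0.6068 0.1701 0.049 ]
riv2 [0.5468 0.1752 0.0474] [0.5472 0.1751 0.049 ]
h end [0.5298 0.1771 0.0468] [0.5302 0.177  0.048 ]
h top [0.6274 0.1677 0.0407] [0.6274 0.1677 0.048 ]
eyefar [0.6675 0.1647 0.0407] [0.6674 0.1647 0.0415]
blade l [ 0.4542  0.2249 -0.0005] [0.4735 0.2187 0.0405]
blade r [ 4.485e-01  1.418e-01 -3.000e-04] [0.4683 0.1447 0.0405]
hl [0.5846 0.1824 0.0466] [0.5848 0.1824 0.048 ]
hr [0.5773 0.1606 0.0087] [0.583  0.1614 0.048 ]
rib far l [ 0.6461  0.2258 -0.0011] [0.6448 0.2211 0.03  ]
rib far r [6.368e-01 1.228e-01 1.000e-04] [0.6363 0.1264 0.03  ]
rib near l [5.286e-01 2.405e-01 1.000e-04] [0.5367 0.2347 0.03  ]
rib near r [0.5189 0.1305 0.0008] [0.5276 0.1335 0.03  ]
```

View pics/w1c.png

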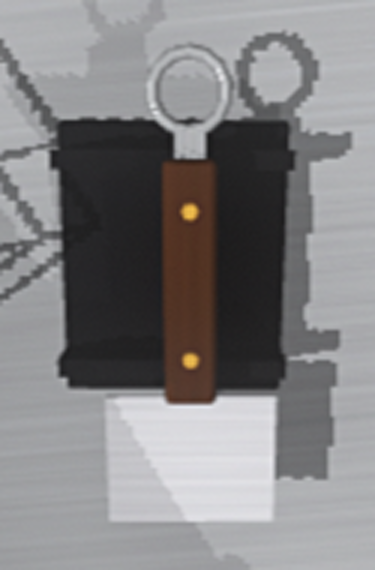

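```bash

python3 -m jog '[50,1,0.05,-0.5,-0.0025, 50,1,0,0,0, 50,1,0,0,0, 50,1,0,0,0, 50,1,0,0,0, 50,1,0,0,0, 50,1,0,0,0, 50,0,0,0,0]'; python3 -c "
from h import *
shot('wrist','w2')
plan([.566,.1735,.050],-94.9)"
```

```text
time: 6.2
ee_pos: [0.5651, 0.1726, 0.1138]
tcp_rot: [-0.705, 0.027, 0.708, 0.026]
contact_force: [-0.3, 0.2, 0.6]
grip_width: 0.0503
pos [0.5656 0.1728 0.115 ] F [-0.1  -0.5   0.42] t 6.25 w 0.0501 toolx [-0.002 -0.001 -1.   ] y-az -94.37 z-az 175.63 units xyz [ 3.248 -0.04  -0.022]
  turn world deg -0.53 share about tool x 0.003
  turn world deg 179.47 share about tool x -0.997
```

View pics/w2.png

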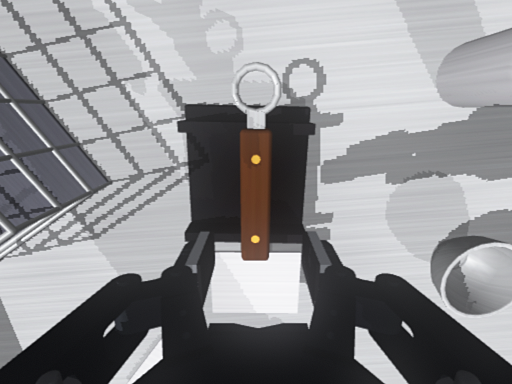

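The fingers straddle the handle symmetrically, with rivets at (256,160) and (255,239). I'll go down and close.

```bash

python3 -m jog '[50,1,0,0,0.001, 50,1,0,0,0, 50,1,-0.02,0,0, 50,0.25,0,0,0, 50,0,0,0,0, 0,0,0,0,0, 0,0,0,0,0, 0,0,0,0,0]'; python3 -c "
from h import *
plan([.566,.1735,.050],-94.9)"
```

```text
time: 7.25
ee_pos: [0.5664, 0.1736, 0.0523]
tcp_rot: [0.707, -0.028, -0.706, -0.029]
contact_force: [-0.5, -0.8, 5.3]
grip_width: 0.0206
pos [0.5664 0.1736 0.0523] F [-0.53 -0.76  5.28] t 7.25 w 0.0206 toolx [ 0.002  0.001 -1.   ] y-az -94.63 z-az 175.37 units xyz [0.116 0.007 0.018]
  turn world deg -0.27 share about tool x 0.0015
  turn world deg 179.73 share about tool x -0.9985
```

```bash

python3 -m jog '[0,0,0,0,0, 0,-0.5,0,0,0, 0,-1,0,0,0, 0,-1,0,0,0, 0,-1,0,0,0, 0,-1,0,0,0, 0,-1,0,0,0, 0,0,0,0,0]'; python3 -c "
from h import *
shot('wrist','w3');shot('scene','s3')
plan([.566,.1735,.270],-94.9);st()
crop('s3',200,100,360,260,3,'s3c')"
```

```text
time: 8.25
ee_pos: [0.5665, 0.1736, 0.1631]
tcp_rot: [0.708, -0.028, -0.706, -0.029]
contact_force: [0.6, -0.3, -2.3]
grip_width: 0.0207
pos [0.5657 0.1733 0.1613] F [-0.13  0.19 -1.42] t 8.35 w 0.021 toolx [ 0.  0. -1.] y-az -94.62 z-az 175.38 units xyz [-5.436 -0.011 -0.018]
  turn world deg -0.28 share about tool x 0.0015
  turn world deg 179.72 share about tool x -0.9985
{'time': 8.35, 'joints': [-0.3759, 0.561, -0.0252, 1.9933, 0.0242, 0.5874, -2.069], 'ee_pos': [0.5657, 0.1733, 0.1613], 'tcp_rot': [0.7066, -0.0285, -0.7065, -0.0286], 'contact_force': [-0.1307, 0.1885, -1.4179], 'wrist_torque': [0.0796, 0.0058, 0.0192], 'grip_width': 0.021}
```

View pics/w3.png

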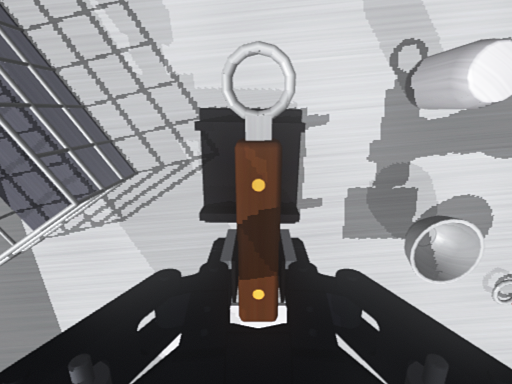

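View pics/s3c.png

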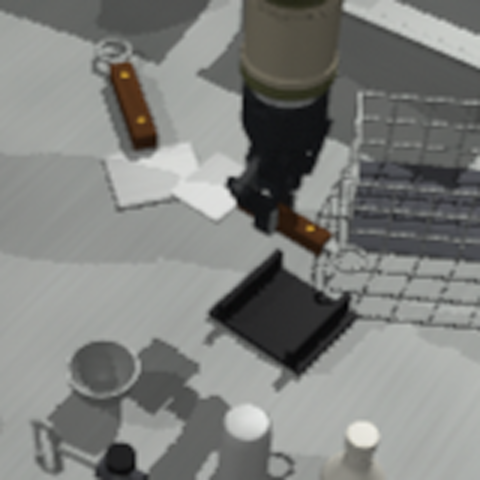

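The scraper is lifted clear of the rest. In the wrist view the rivets are at (258,185) and (258,294), and the eye spans u 222–295 and v 42–118. I'll measure the held eye relative to the tool.

```bash
cat >> h.py <<'E'
def pts(tag,u0,v0,u1,v1):
    d=load(tag);v,u=np.mgrid[v0:v1,u0:u1];fx,fy,cx,cy=d['K'];z=d['depth'][v,u]
    C=np.stack([(u-cx)/fx*z,(v-cy)/fy*z,z],-1)
    P=C@d['T'][:3,:3].T+d['T'][:3,3]; P[z<=0]=np.nan
    return P,u,v
E
python3 - <<'E'
from h import *
s=arm.state();T=pose(s)
P,u,v=pts('w3',215,35,302,125)
Q=(P-T[:3,3])@T[:3,:3]  # tool coords
m=(P[...,2]>.13)
q=Q[m];print('eye pts',m.sum(),'tool xmin..',np.percentile(q,[2,50,98],axis=0).round(4))
# ring only (v<112)
m2=m&(v<112);p=Q[m2]
A=np.c_[2*p[:,1],2*p[:,2],np.ones(len(p))];c=np.linalg.lstsq(A,(p[:,1]**2+p[:,2]**2),rcond=None)[0];print('circle',c[:2].round(4),np.sqrt(c[2]+c[0]**2+c[1]**2).round(4))
B=np.c_[p[:,1],p[:,2],np.ones(len(p))];print('plane x=',np.linalg.lstsq(B,p[:,0],rcond=None)[0].round(4))
# handle top
P,u,v=pts('w3',240,145,277,250);Q=(P-T[:3,3])@T[:3,:3];p=Q.reshape(-1,3)
B=np.c_[p[:,1],p[:,2],np.ones(len(p))];print('handle x=',np.linalg.lstsq(B,p[:,0],rcond=None)[0].round(4))
d=load('w3')
for uv in[(258,185),(258,294)]: print(((px(d,*uv)-T[:3,3])@T[:3,:3]).round(4))
E
```

```text
eye pts 2501 tool xmin.. [[ 0.0071 -0.0151 -0.102 ]
 [ 0.0095  0.0005 -0.0872]
 [ 0.0117  0.0157 -0.0693]]
circle [ 0.0003 -0.0868] 0.0141
plane x= [0.     0.0036 0.01  ]
 ** On entry to DLASCL parameter number  4 had an illegal value
 ** On entry to DLASCL parameter number  4 had an illegal valueTraceback (most recent call last):
  File "<stdin>", line 13, in <module>
    x, resids, rank, s = _umath_linalg.lstsq(a, b, rcond,
                         ~~~~~~~~~~~~~~~~~~~^^^^^^^^^^^^^
                                             signature=signature)
                                             ^^^^^^^^^^^^^^^^^^^^
    raise LinAlgError("SVD did not converge in Linear Least Squares")
numpy.linalg.LinAlgError: SVD did not converge in Linear Least Squares
```

```bash

python3 -m jog '[0,-1,0,0.5,0, 0,-1,0,0.8,0, 0,-1,0.3,0.9,-0.0223, 0,-1,0.8,0.9,-0.0222, 0,-1,0.95,0.9,-0.0222, 0,-0.8,0.95,0.9,0, 0,-0.3,0.95,0.9,0, 0,0,0.95,0.9,0]'
python3 -c "
from h import *
plan([.4638,-.2241,.2850],-82.6)"
```

```text
time: 9.35
ee_pos: [0.4391, 0.0707, 0.2837]
tcp_rot: [0.706, 0.045, -0.705, 0.046]
contact_force: [0.6, -0.4, -1.7]
grip_width: 0.0209
pos [0.4391 0.0707 0.2837] F [ 0.57 -0.38 -1.67] t 9.35 w 0.0209 toolx [ 0.  0. -1.] y-az -82.62 z-az -172.62 units xyz [-0.064 14.777  0.668]
  turn world deg 0.02 share about tool x -0.0001
  turn world deg -179.98 share about tool x 0.9999
```

```bash

python3 -m jog '[0,0,0.98,0,0, 0,0,0.98,0,0, 0,0,0.98,0,0, 0,0,0.98,0,0, 0,0,0.98,0,0, 0,0,0.98,0,0, 0,0,0.98,0,0, 0,0,0.98,0,0]' >/dev/null
python3 -m jog '[0,0,0.98,0.1,0, 0,0,0.98,0.1,0, 0,0,0.98,0.1,0, 0,0,0.98,0.1,0, 0,0,0.98,0.1,0, 0,0,0.98,0.1,0, 0,0,0.9,0.06,0, 0,0,0,0,0]'
python3 -c "
from h import *
plan([.4638,-.2241,.2600],-82.6)
shot('wrist','w4');shot('scene','s4');shot('top','t4')
plan([.4638,-.2241,.2600],-82.6)
crop('s4',180,190,300,330,4,'s4c')"
```

```text
time: 11.35
ee_pos: [0.4642, -0.2212, 0.2831]
tcp_rot: [-0.706, -0.045, 0.706, -0.045]
contact_force: [0.6, -0.3, -1.2]
grip_width: 0.021
pos [ 0.4642 -0.2212  0.2831] F [ 0.64 -0.3  -1.19] t 11.35 w 0.021 toolx [-0. -0. -1.] y-az -82.74 z-az -172.74 units xyz [1.155 0.143 0.04 ]
  turn world deg 0.14 share about tool x -0.0008
  turn world deg -179.86 share about tool x 0.9992
pos [ 0.4645 -0.2193  0.2831] F [-0.63  0.91 -1.3 ] t 11.5 w 0.0208 toolx [-0.     0.001 -1.   ] y-az -82.59 z-az -172.59 units xyz [1.157 0.234 0.068]
  turn world deg -0.01 share about tool x 0.0001
  turn world deg 179.99 share about tool x -0.9999
```

View pics/w4.png

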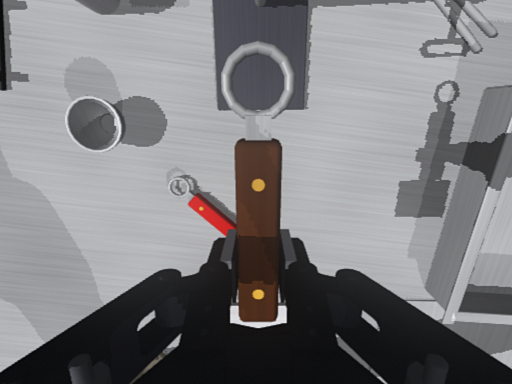

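View pics/s4c.png

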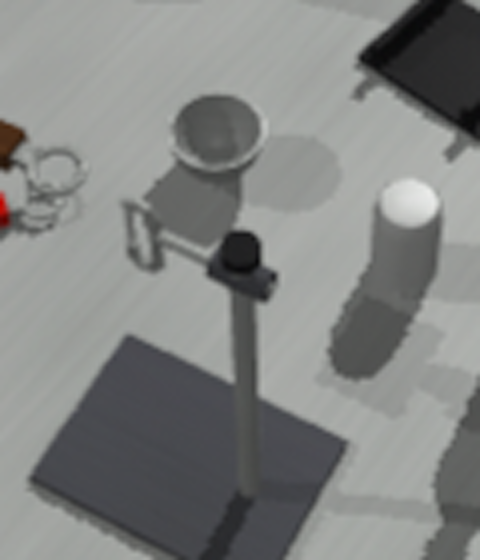

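```bash
python3 - <<'E'
from h import *
T=pose(arm.state())
# hook frame
yaw=np.radians(7.4);ex=np.array([np.cos(yaw),np.sin(yaw)]);ey=np.array([-ex[1],ex[0]])
nom=np.array([.599,-.2065])
for tag,box in(('t4',(300,100,400,200)),('s4',(150,180,320,300))):
    P,u,v=pts(tag,*box)
    p=P.reshape(-1,3);xy=(p[:,:2]-nom)@np.c_[ex,ey]
    m=(p[:,2]>.215)&(p[:,2]<.30)&(np.abs(xy[:,1])<.03)
    hk=m&(xy[:,0]>-.012)&(xy[:,0]<.04)
    print(tag,'hook n',hk.sum(),'x range',np.percentile(xy[hk,0],[1,50,99]).round(4),'y',np.percentile(xy[hk,1],[3,50,97]).round(4),'z',np.percentile(p[hk,2],[1,99]).round(4))
    fr=hk&(xy[:,0]<.004);print('  front',fr.sum(),np.median(xy[fr],0).round(4))
    sh=m&(xy[:,0]>.02)&(xy[:,0]<.045);print('  shank y',sh.sum(),np.percentile(xy[sh,1],[3,50,97]).round(4))
    e=m&(xy[:,0]<-.025)&(xy[:,0]>-.075)
    q=p[e];xe=xy[e]
    if len(xe)>5:
        rg=xe[xe[:,0]>xe[:,0].max()-.03]
        print('  eye n',e.sum(),'x',np.percentile(xe[:,0],[1,99]).round(4),'y',np.percentile(rg[:,1],[2,50,98]).round(4),'z',np.percentile(q[:,2],[2,50,98]).round(4))
d=load('w4');Tw=d['T']
P,u,v=pts('w4',215,35,302,125)
m=(P[...,2]>.25)&(v<112);p=P[m]
A=np.c_[2*p[:,0],2*p[:,1],np.ones(len(p))];c=np.linalg.lstsq(A,(p[:,0]**2+p[:,1]**2),rcond=None)[0];print('eye centre world',c[:2].round(4),'in hook frame',((c[:2]-nom)@np.c_[ex,ey]).round(4),'top z',np.percentile(p[:,2],[50,98]).round(4))
E
python3 -c "
from h import *
crop('t4',280,90,400,210,5,'t4c')"
```

```text
t4 hook n 67 x range [-0.0039  0.0113  0.0396] y [-0.003   0.0016  0.0041] z [0.2243 0.2865]
  front 20 [-0.0019  0.0012]
  shank y 23 [-0.003   0.0009  0.0044]
  eye n 67 x [-0.0733 -0.0351] y [-0.0101  0.0055  0.0207] z [0.2666 0.2715 0.2768]
s4 hook n 152 x range [-0.0013  0.0153  0.0388] y [-0.0035 -0.0013  0.0028] z [0.2251 0.2878]
  front 37 [ 0.0019 -0.0013]
  shank y 46 [-0.0032 -0.0013  0.0027]
  eye n 134 x [-0.0746 -0.0321] y [-0.0112  0.0026  0.0187] z [0.2669 0.2728 0.2795]
eye centre world [ 0.5494 -0.2108] in hook frame [-0.0497  0.0021] top z [0.2714 0.273 ]
```

View pics/t4c.png

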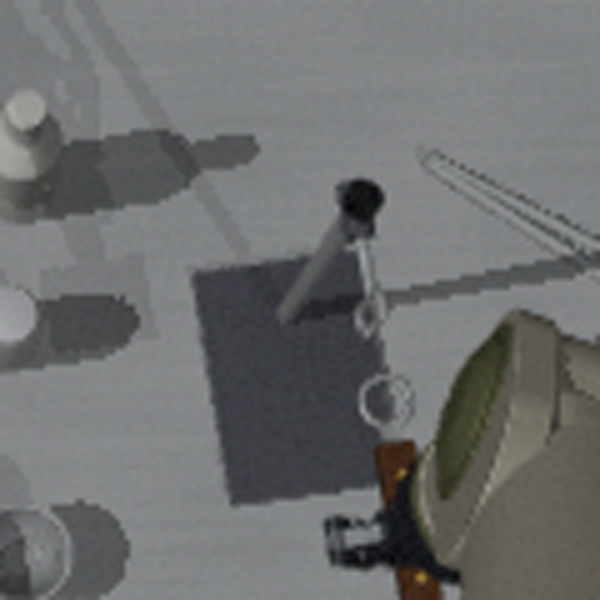

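Relative to the hook, the eye sits about 4 mm too far to the +y side and about 22 mm too high. The eye tip is about 35 mm short of the nose. I'll align, then advance in small steps.

```bash

python3 -m jog '[0,0.5,0.1,0,0, 0,0.6,0.12,0,0, 0,0,0,-0.3,0, 0,0,0,-0.3,0, 0,0,0,-0.3,0, 0,0,0,-0.1,0, 0,0,0,0,0, 0,0,0,0,0]'
python3 -c "
from h import *
plan([.4638,-.2241,.2610],-82.6)
shot('scene','s5')
crop('s5',190,210,270,270,8,'s5c')"
```

```text
time: 12.5
ee_pos: [0.4849, -0.2218, 0.2613]
tcp_rot: [-0.706, -0.045, 0.706, -0.045]
contact_force: [-0.6, -0.9, -0.5]
grip_width: 0.0203
pos [ 0.4849 -0.2218  0.2613] F [-0.63 -0.86 -0.5 ] t 12.5 w 0.0203 toolx [-0. -0. -1.] y-az -82.63 z-az -172.63 units xyz [ 0.016 -0.023  1.062]
  turn world deg 0.03 share about tool x -0.0002
  turn world deg -179.97 share about tool x 0.9998
```

View pics/s5c.png

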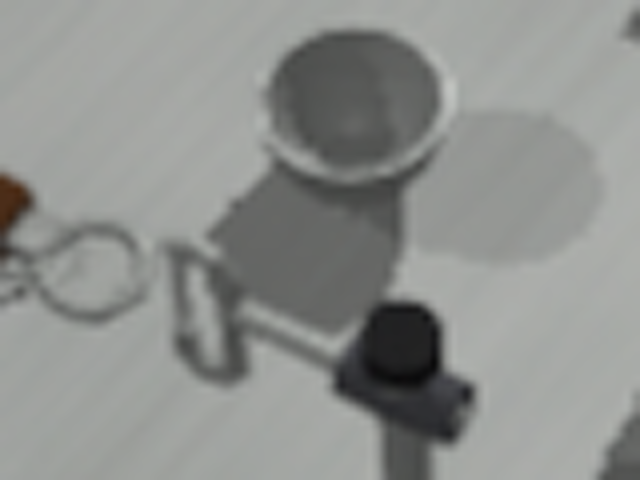

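The eye is at crop (90,270), in line with the hook. I'll advance slowly onto the gate.

```bash

python3 -m jog '[0,0,0,-0.1,0, 0,0,0,-0.1,0, 0,0,0,-0.1,0, 0,0,0,-0.1,0, 0,0,0,-0.08,0, 0,0,0,-0.05,0, 0,0,0,-0.05,0, 0,0,0,0,0]'
python3 -c "
from h import *
plan([.4849,-.2218,.2610],-82.6)
shot('scene','s6')
crop('s6',190,210,270,270,8,'s6c')"
```

```text
time: 13.55
ee_pos: [0.4962, -0.2203, 0.2611]
tcp_rot: [-0.705, -0.046, 0.706, -0.045]
contact_force: [-4.5, 0.1, -2.0]
grip_width: 0.0214
pos [ 0.4962 -0.2203  0.2611] F [-4.5   0.12 -2.04] t 13.55 w 0.0214 toolx [-0.001  0.    -1.   ] y-az -82.62 z-az -172.62 units xyz [0.006 0.001 0.572]
  turn world deg 0.02 share about tool x -0.0001
  turn world deg -179.98 share about tool x 0.9999
```

View pics/s6c.png

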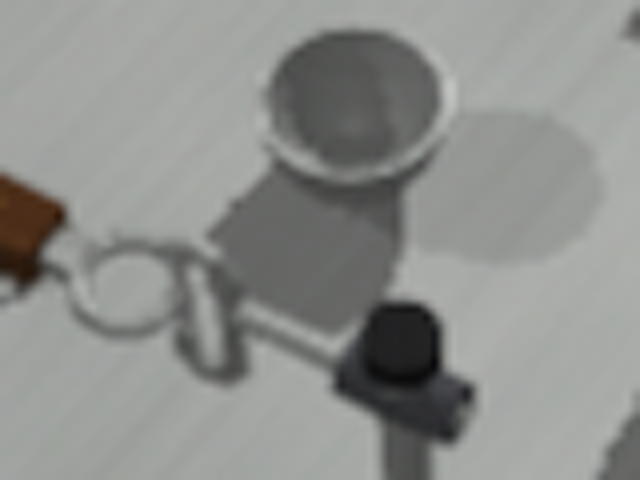

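There is about 4.5 N at the expected gate position, so I'll continue.

```bash

python3 -m jog '[0,0,0,-0.06,0, 0,0,0,-0.06,0, 0,0,0,-0.06,0, 0,0,0,-0.06,0, 0,0,0,-0.06,0, 0,0,0,-0.06,0, 0,0,0,-0.05,0, 0,0,0,0,0]'
python3 -c "
from h import *
plan([.4849,-.2218,.2610],-82.6)
shot('scene','s7')
crop('s7',190,210,270,270,8,'s7c')"
```

```text
time: 14.6
ee_pos: [0.5045, -0.2195, 0.2612]
tcp_rot: [-0.705, -0.045, 0.706, -0.045]
contact_force: [-5.7, -0.8, -1.3]
grip_width: 0.02
pos [ 0.5045 -0.2195  0.2612] F [-5.66 -0.8  -1.32] t 14.6 w 0.02 toolx [-0.001 -0.    -1.   ] y-az -82.64 z-az -172.64 units xyz [ 0.009 -0.009  0.986]
  turn world deg 0.04 share about tool x -0.0002
  turn world deg -179.96 share about tool x 0.9998
```

View pics/s7c.png

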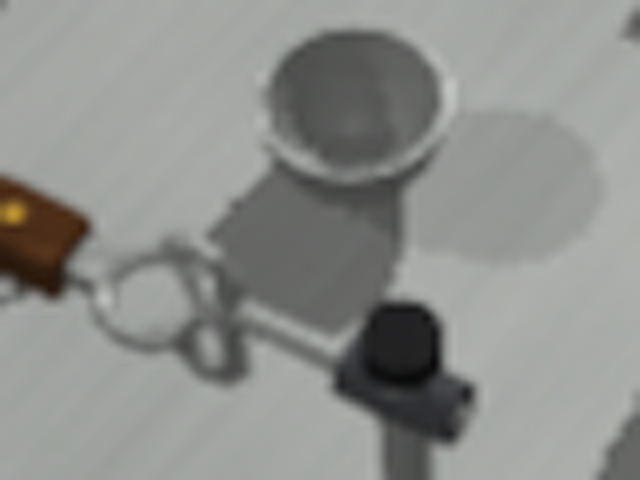

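```bash

python3 -m jog '[0,0,0,-0.03,0, 0,0,0,-0.03,0, 0,0,0,-0.03,0, 0,0,0,-0.03,0, 0,0,0,-0.03,0, 0,0,0,0,0, 0,0,0,0,0, 0,0,0,0,0]'
python3 -c "
from h import *
plan([.4849,-.2218,.2610],-82.6)"
```

```text
time: 15.65
ee_pos: [0.5072, -0.2192, 0.261]
tcp_rot: [-0.705, -0.045, 0.706, -0.045]
contact_force: [-5.3, -0.8, -1.9]
grip_width: 0.0205
pos [ 0.5072 -0.2192  0.261 ] F [-5.26 -0.81 -1.9 ] t 15.65 w 0.0205 toolx [-0.001 -0.    -1.   ] y-az -82.65 z-az -172.65 units xyz [ 1.000e-03 -1.200e-02  1.122e+00]
  turn world deg 0.05 share about tool x -0.0003
  turn world deg -179.95 share about tool x 0.9997
```

```bash

python3 -m jog '[0,0,0,-0.02,0, 0,0,0,0,0, 0,0,0,-0.02,0, 0,0,0,0,0, 0,0,0,-0.02,0, 0,0,0,0,0, 0,0,0,-0.02,0, 0,0,0,0,0]'
python3 -c "
from h import *
plan([.4849,-.2218,.2610],-82.6)
shot('scene','s8')
crop('s8',190,210,270,270,8,'s8c')"
```

```text
time: 16.65
ee_pos: [0.5087, -0.219, 0.261]
tcp_rot: [-0.705, -0.045, 0.706, -0.045]
contact_force: [-5.4, -1.3, -2.1]
grip_width: 0.0209
pos [ 0.5087 -0.219   0.261 ] F [-5.36 -1.32 -2.06] t 16.65 w 0.0209 toolx [-0.001 -0.    -1.   ] y-az -82.66 z-az -172.66 units xyz [ 0.002 -0.013  1.197]
  turn world deg 0.06 share about tool x -0.0003
  turn world deg -179.94 share about tool x 0.9997
```

View pics/s8c.png

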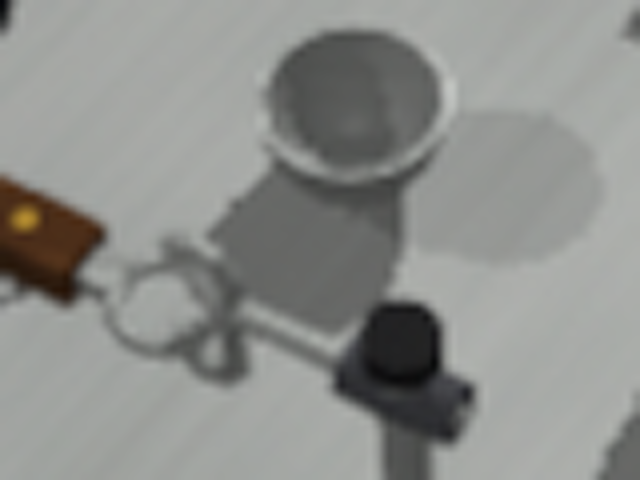

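```bash

python3 -m jog '[0,0,0,-0.02,0, 0,0,0,0,0, 0,0,0,-0.02,0, 0,0,0,0,0, 0,0,0,-0.02,0, 0,0,0,0,0, 0,0,0,0,0, 0,0,0,0,0]'
python3 -c "
from h import *
plan([.4849,-.2218,.2610],-82.6)"
```

```text
time: 17.7
ee_pos: [0.5093, -0.2189, 0.2608]
tcp_rot: [-0.705, -0.045, 0.707, -0.045]
contact_force: [-7.1, -1.5, -0.8]
grip_width: 0.021
pos [ 0.5093 -0.2189  0.2608] F [-7.06 -1.5  -0.75] t 17.7 w 0.021 toolx [-0.002  0.    -1.   ] y-az -82.68 z-az -172.68 units xyz [-0.005 -0.013  1.229]
  turn world deg 0.08 share about tool x -0.0004
  turn world deg -179.92 share about tool x 0.9996
```

```bash

python3 -m jog '[0,0,0,-0.02,0, 0,0,0,0,0, 0,0,0,-0.02,0, 0,0,0,0,0, 0,0,0,0,0, 0,0,0,0,0, 0,0,0,0,0, 0,0,0,0,0]'
python3 -c "
from h import *
plan([.4849,-.2218,.2610],-82.6)"
```

```text
time: 18.7
ee_pos: [0.5095, -0.2189, 0.2607]
tcp_rot: [-0.704, -0.045, 0.707, -0.045]
contact_force: [-8.9, -2.0, -0.7]
grip_width: 0.0207
pos [ 0.5095 -0.2189  0.2607] F [-8.86 -1.97 -0.73] t 18.7 w 0.0207 toolx [-0.004  0.    -1.   ] y-az -82.69 z-az -172.69 units xyz [-0.009 -0.011  1.237]
  turn world deg 0.09 share about tool x -0.0005
  turn world deg -179.91 share about tool x 0.9995
```

The spine is confirmed: stiff at 8.9 N, at TCP x≈0.5093, which matches the vision estimate. I'll back off 2 mm to the middle of the gap and lower.

```bash

python3 -m jog '[0,0,0,0.09,0, 0,0,0,0.08,0, 0,0,0,0,0, 0,0.1,0,0,0, 0,0.1,0,0,0, 0,0.1,0,0,0, 0,0.1,0,0,0, 0,0,0,0,0]'
python3 -c "
from h import *
plan([.5073,-.2189,.2530],-82.6)
shot('scene','s9')
crop('s9',190,210,270,270,8,'s9c')"
```

```text
time: 19.7
ee_pos: [0.5089, -0.2187, 0.2535]
tcp_rot: [0.706, 0.046, -0.705, 0.046]
contact_force: [-0.6, 0.2, -1.3]
grip_width: 0.0209
pos [ 0.5089 -0.2187  0.2535] F [-0.58  0.22 -1.31] t 19.7 w 0.0209 toolx [ 0.002 -0.    -1.   ] y-az -82.59 z-az -172.59 units xyz [0.024 0.    0.079]
  turn world deg -0.01 share about tool x 0.0
  turn world deg 179.99 share about tool x -1.0
```

View pics/s9c.png

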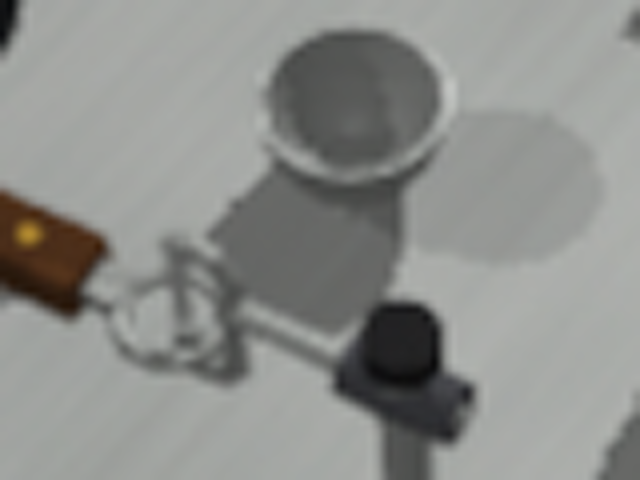

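```bash

python3 -m jog '[0,0,0,0,0, 0,0,0,0,0, 0,0,0,0,0, 0,0,0,0,0, 0,0,0,0,0, 0,0,0,0,0, 0,0,0,0,0, 0,0,0,0,0]'
python3 - <<'E'
from h import *
plan([.5073,-.2189,.2530],-82.6)
shot('wrist','w10');st()
crop('w10',180,0,340,140,4.5,'w10c')
P,u,v=pts('w10',215,35,302,125)
T=load('w10')
E
```

```text
time: 20.75
ee_pos: [0.5079, -0.2188, 0.2532]
tcp_rot: [-0.706, -0.046, 0.706, -0.046]
contact_force: [-0.1, 0.6, -0.6]
grip_width: 0.0207
pos [ 0.5079 -0.2188  0.2532] F [-0.07  0.6  -0.58] t 20.75 w 0.0207 toolx [-0.  0. -1.] y-az -82.62 z-az -172.62 units xyz [ 0.012 -0.     0.031]
  turn world deg 0.02 share about tool x -0.0001
  turn world deg -179.98 share about tool x 0.9999
{'time': 20.8, 'joints': [0.2807, 0.3974, 0.0321, 2.0009, -0.0183, 0.7436, -1.1182], 'ee_pos': [0.5079, -0.2188, 0.2532], 'tcp_rot': [-0.7056, -0.0455, 0.7056, -0.0455], 'contact_force': [0.2653, 0.2897, -1.4474], 'wrist_torque': [0.07, -0.0032, -0.0008], 'grip_width': 0.0209}
```

View pics/w10c.png

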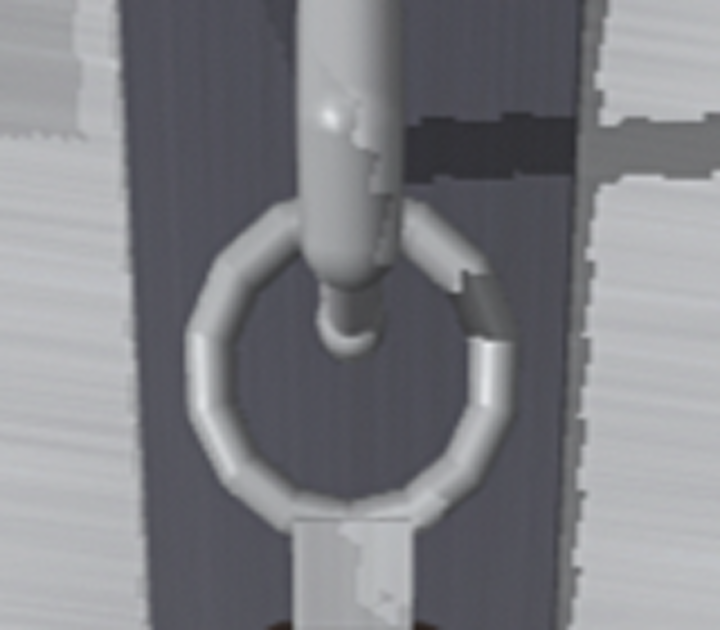

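The wrist crop shows the ring around the hook, with the gate end at crop (348,335) inside the ring and lateral centring good. Contact force is near zero, so the gate has sprung back. I'll lower towards the hook's bottom.

```bash

python3 -m jog '[0,0.08,0,0,0, 0,0.08,0,0,0, 0,0.08,0,0,0, 0,0.08,0,0,0, 0,0.06,0,0,0, 0,0,0,0,0, 0,0,0,0,0, 0,0,0,0,0]'
python3 -c "
from h import *
plan([.5073,-.2189,.2425],-82.6)
shot('scene','s11');shot('top','t11');st()
crop('s11',190,210,270,270,8,'s11c')"
```

```text
time: 21.8
ee_pos: [0.5079, -0.2188, 0.2457]
tcp_rot: [0.706, 0.046, -0.706, 0.046]
contact_force: [-0.4, -0.3, -2.4]
grip_width: 0.0204
pos [ 0.5079 -0.2188  0.2457] F [-0.37 -0.34 -2.36] t 21.8 w 0.0204 toolx [ 0. -0. -1.] y-az -82.62 z-az -172.62 units xyz [ 0.159 -0.001  0.033]
  turn world deg 0.02 share about tool x -0.0001
  turn world deg -179.98 share about tool x 0.9999
{'time': 21.9, 'joints': [0.2814, 0.4069, 0.0313, 2.0086, -0.0186, 0.7262, -1.1179], 'ee_pos': [0.508, -0.2188, 0.2457], 'tcp_rot': [0.7057, 0.0455, -0.7056, 0.0455], 'contact_force': [-0.5068, -0.0986, -1.2905], 'wrist_torque': [0.0733, -0.0493, 0.0234], 'grip_width': 0.0203}
```

View pics/s11c.png

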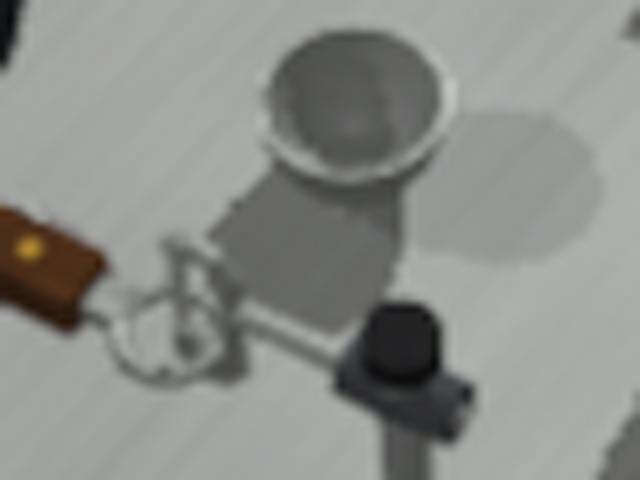

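```bash

python3 -m jog '[0,0.05,0,0,0, 0,0.05,0,0,0, 0,0.05,0,0,0, 0,0.05,0,0,0, 0,0.05,0,0,0, 0,0.05,0,0,0, 0,0,0,0,0, 0,0,0,0,0]'
python3 -c "
from h import *
plan([.5073,-.2189,.2425],-82.6);st()"
```

```text
time: 22.9
ee_pos: [0.508, -0.219, 0.2399]
tcp_rot: [0.706, 0.045, -0.706, 0.046]
contact_force: [-2.7, -0.2, 5.4]
grip_width: 0.0209
pos [ 0.508  -0.219   0.2399] F [-2.66 -0.23  5.41] t 22.9 w 0.0209 toolx [ 0. -0. -1.] y-az -82.63 z-az -172.63 units xyz [-0.132 -0.008  0.032]
  turn world deg 0.03 share about tool x -0.0002
  turn world deg -179.97 share about tool x 0.9998
{'time': 22.9, 'joints': [0.282, 0.4144, 0.0309, 2.0145, -0.0188, 0.7125, -1.1177], 'ee_pos': [0.508, -0.219, 0.2399], 'tcp_rot': [0.7057, 0.0454, -0.7055, 0.0455], 'contact_force': [-2.6632, -0.2311, 5.4114], 'wrist_torque': [0.0432, -0.0971, 0.0218], 'grip_width': 0.0209}
```

```bash

python3 -m jog '[0,0.04,0,0,0, 0,0,0,0,0, 0,0.04,0,0,0, 0,0,0,0,0, 0,0,0,0,0, 0,0,0,0,0, 0,0,0,0,0, 0,0,0,0,0]'
python3 -c "
from h import *
plan([.5073,-.2189,.2425],-82.6);st()
shot('scene','s12');shot('wrist','w12')
crop('s12',190,210,270,270,8,'s12c')
crop('w12',150,0,370,330,1.8,'w12c')"
```

```text
time: 23.9
ee_pos: [0.5079, -0.2189, 0.238]
tcp_rot: [-0.706, -0.045, 0.706, -0.045]
contact_force: [-2.4, -0.7, 3.4]
grip_width: 0.0208
pos [ 0.5079 -0.2189  0.238 ] F [-2.38 -0.66  3.38] t 23.9 w 0.0208 toolx [-0. -0. -1.] y-az -82.63 z-az -172.63 units xyz [-0.224 -0.004  0.028]
  turn world deg 0.03 share about tool x -0.0002
  turn world deg -179.97 share about tool x 0.9998
{'time': 23.9, 'joints': [0.2821, 0.4169, 0.0306, 2.0163, -0.0189, 0.7088, -1.1177], 'ee_pos': [0.5079, -0.2189, 0.238], 'tcp_rot': [-0.7056, -0.0454, 0.7057, -0.0455], 'contact_force': [-2.3784, -0.6592, 3.3816], 'wrist_torque': [-0.1565, 0.0321, -0.0994], 'grip_width': 0.0208}
```

View pics/s12c.png

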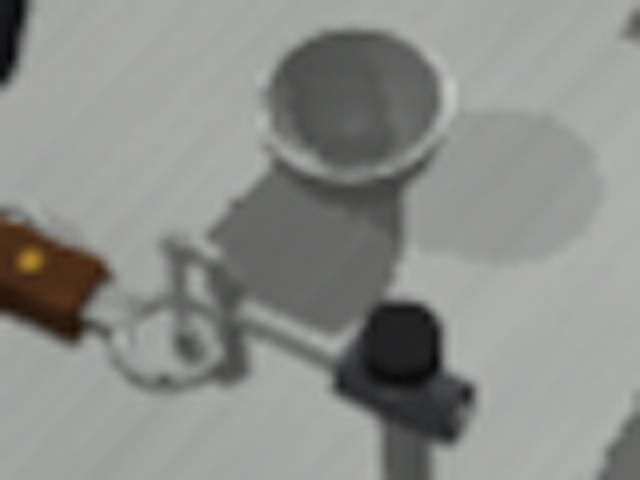

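View pics/w12c.png

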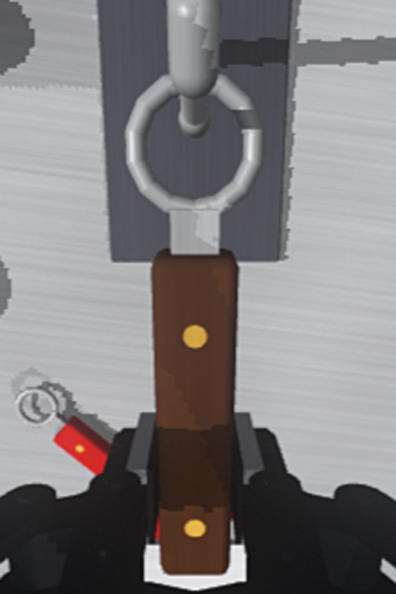

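The eye sits in the hook's bottom, and the handle pivots in the pads at about 5 N. I'll let it down along an arc about the hook.

```bash

python3 -m jog '[0,0.1,0,0,0, 0,0.1,0,0,0, 0,0.1,0,-0.01,0, 0,0.1,0,-0.01,0, 0,0.1,0,-0.02,0, 0,0.16,0,-0.02,0, 0,0,0,0,0, 0,0,0,0,0]'
python3 - <<'E'
from h import *
plan([.5073,-.2189,.2425],-82.6);st()
shot('wrist','w13');shot('scene','s13')
crop('s13',190,210,270,270,8,'s13c')
crop('w13',150,0,370,330,1.8,'w13c')
E
```

```text
time: 25.0
ee_pos: [0.5086, -0.2186, 0.2246]
tcp_rot: [-0.705, -0.046, 0.706, -0.045]
contact_force: [-4.4, -1.3, 2.1]
grip_width: 0.0206
pos [ 0.5086 -0.2186  0.2246] F [-4.35 -1.33  2.14] t 25.0 w 0.0206 toolx [-0.001  0.    -1.   ] y-az -82.62 z-az -172.62 units xyz [-0.896  0.004  0.069]
  turn world deg 0.02 share about tool x -0.0001
  turn world deg -179.98 share about tool x 0.9999
{'time': 25.0, 'joints': [0.2823, 0.4357, 0.0292, 2.0272, -0.0194, 0.6802, -1.1181], 'ee_pos': [0.5086, -0.2186, 0.2246], 'tcp_rot': [-0.7052, -0.0456, 0.7061, -0.0454], 'contact_force': [-4.3545, -1.3335, 2.1371], 'wrist_torque': [-0.1892, 0.5873, -0.0224], 'grip_width': 0.0206}
```

View pics/s13c.png

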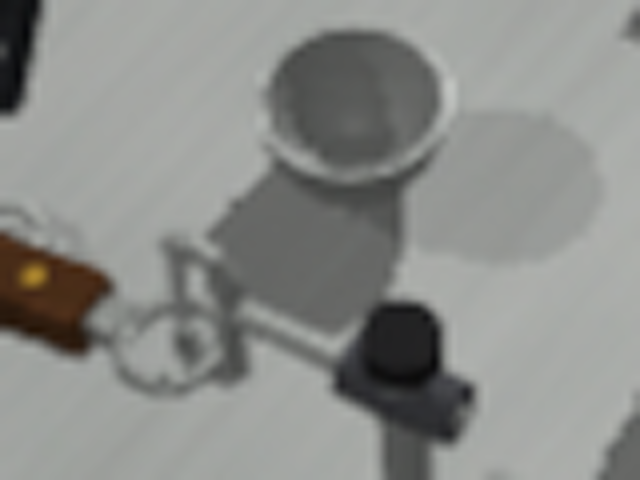

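View pics/w13c.png

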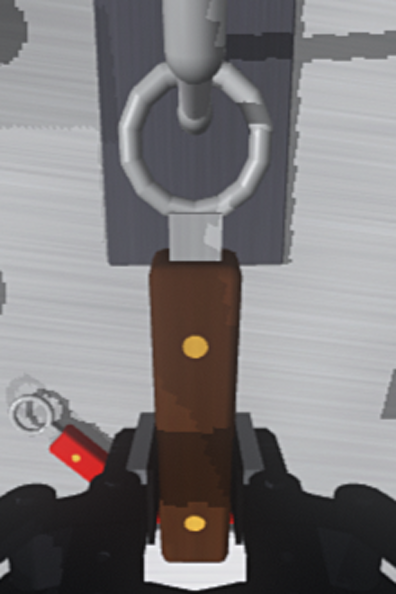

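```bash

python3 -m jog '[0,0.1,0,0.02,0, 0,0.12,0,0,0, 0,0.12,0,-0.02,0, 0,0.12,0,-0.03,0, 0,0.12,0,-0.04,0, 0,0.12,0,-0.04,0, 0,0.12,0,-0.04,0, 0,0,0,0,0]'
python3 - <<'E'
from h import *
plan([.5073,-.2189,.2425],-82.6);st()
E
```

```text
time: 26.1
ee_pos: [0.5119, -0.2183, 0.2081]
tcp_rot: [-0.705, -0.046, 0.706, -0.045]
contact_force: [-4.6, -0.7, 1.0]
grip_width: 0.0209
pos [ 0.5119 -0.2183  0.2081] F [-4.56 -0.75  1.05] t 26.1 w 0.0209 toolx [-0.001  0.    -1.   ] y-az -82.62 z-az -172.62 units xyz [-1.721  0.002  0.232]
  turn world deg 0.02 share about tool x -0.0001
  turn world deg -179.98 share about tool x 0.9999
{'time': 26.1, 'joints': [0.2814, 0.461, 0.0275, 2.0364, -0.0202, 0.6452, -1.1198], 'ee_pos': [0.5119, -0.2183, 0.2081], 'tcp_rot': [-0.7054, -0.0456, 0.7059, -0.0454], 'contact_force': [-4.5611, -0.7494, 1.0484], 'wrist_torque': [-0.1882, 0.5485, -0.0756], 'grip_width': 0.0209}
```

```bash

python3 -m jog '[0,0.15,0,-0.03,0, 0,0.15,0,-0.06,0, 0,0.15,0,-0.07,0, 0,0.15,0,-0.08,0, 0,0.15,0,-0.08,0, 0,0.15,0,-0.09,0, 0,0.15,0,-0.09,0, 0,0.12,0,-0.06,0]'
python3 - <<'E'
from h import *
plan([.5073,-.2189,.2425],-82.6);st()
shot('wrist','w14');shot('scene','s14')
crop('s14',150,180,290,290,5,'s14c')
crop('w14',150,0,370,330,1.8,'w14c')
E
```

```text
time: 27.1
ee_pos: [0.5225, -0.2168, 0.1845]
tcp_rot: [-0.705, -0.046, 0.706, -0.045]
contact_force: [-5.4, -2.4, 3.1]
grip_width: 0.021
pos [ 0.5225 -0.2168  0.1845] F [-5.42 -2.44  3.14] t 27.1 w 0.021 toolx [-0.002  0.    -1.   ] y-az -82.64 z-az -172.64 units xyz [-2.898  0.003  0.772]
  turn world deg 0.04 share about tool x -0.0002
  turn world deg -179.96 share about tool x 0.9998
{'time': 27.1, 'joints': [0.2748, 0.5038, 0.0259, 2.0352, -0.0216, 0.6045, -1.127], 'ee_pos': [0.5225, -0.2168, 0.1845], 'tcp_rot': [-0.7051, -0.0455, 0.7062, -0.0453], 'contact_force': [-5.4176, -2.4376, 3.1424], 'wrist_torque': [-0.2156, 0.5834, -0.0387], 'grip_width': 0.021}
```

View pics/s14c.png

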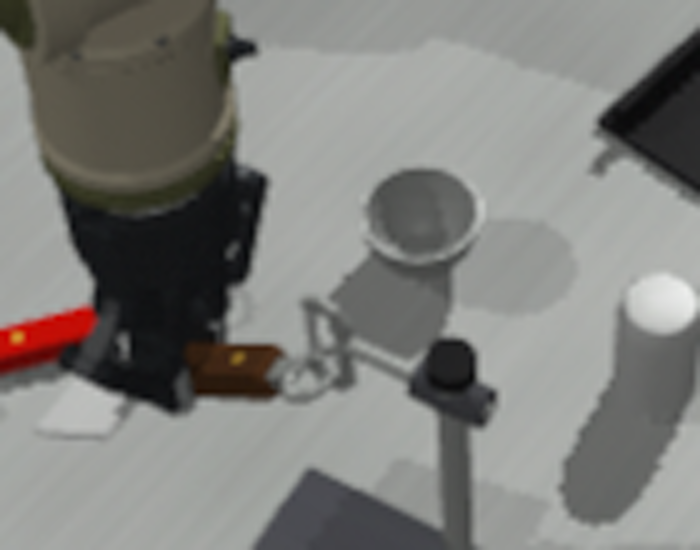

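View pics/w14c.png

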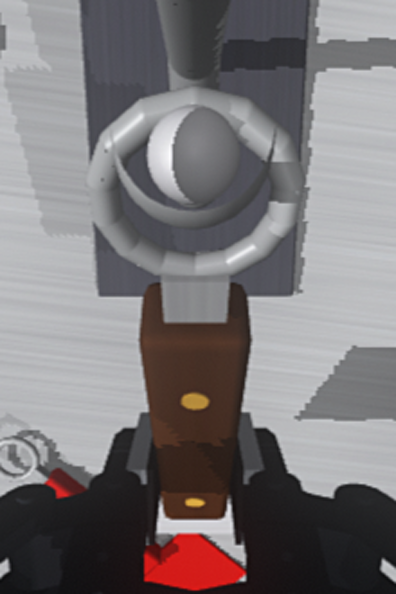

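```bash
python3 - <<'E'
from h import *
d=load('w14');print('cam',d['T'][:3,3].round(4))
T=pose(arm.state());print('tool coords',((d['T'][:3,3]-T[:3,3])@T[:3,:3]).round(4))
D=d['depth'];print(np.nanmin(D[D>0]), D[80:100,250:262].mean())
crop('s14',150,200,250,275,7,'s14d')
P,u,v=pts('w14',215,150,300,260);
Q=(P-d['T'][:3,3]);p=P[(P[...,2]>.14)]
t=((p-T[:3,3])@T[:3,:3])
t=t[np.abs(t[:,1])<.008]
h=np.histogram(t[:,2],bins=10)
for a,b in zip(h[1][:-1],h[1][1:]):
    k=(t[:,2]>=a)&(t[:,2]<b); print(round(a,4),k.sum(),np.median(t[k,0]).round(4) if k.any() else None)
E
```

```text
cam [ 0.5962 -0.208   0.3017]
tool coords [-0.1174  0.0007 -0.074 ]
0.050000057 0.0
-0.0621 694 -0.0315
-0.0561 747 -0.0273
-0.0502 777 -0.0287
-0.0443 512 -0.0258
-0.0384 444 -0.0217
-0.0325 373 -0.0176
-0.0266 317 -0.0134
-0.0207 277 -0.0093
-0.0148 243 -0.0052
-0.0088 199 -0.0011
```

View pics/s14d.png

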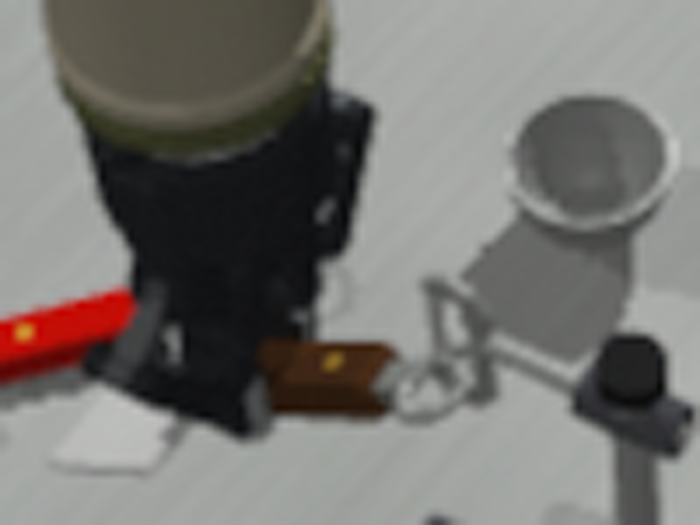

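```bash
python3 - <<'E'
from h import *
T=pose(arm.state())
yaw=np.radians(7.4);ex=np.array([np.cos(yaw),np.sin(yaw)])
for tag in('s14',):
    P,u,v=pts(tag,150,150,215,290);p=P.reshape(-1,3);p=p[np.isfinite(p[:,0])]
    t=(p-T[:3,3])@T[:3,:3]
    k=(np.abs(t[:,1])<.08)&(np.abs(t[:,2])<.11)&(t[:,0]<.03)
    t=t[k]
    for a in np.arange(-.30,.03,.015):
        b=t[(t[:,0]>=a)&(t[:,0]<a+.015)]
        if len(b)>3: print(round(a,3),len(b),'min z(fwd)',np.percentile(b[:,2],1).round(3),'y',b[:,1].min().round(3),b[:,1].max().round(3))
shot('top','t14');
P,u,v=pts('t14',290,100,420,260);p=P.reshape(-1,3)
t=(p-T[:3,3])@T[:3,:3];k=(np.abs(t[:,1])<.06)&(np.abs(t[:,2])<.12)&(t[:,0]<-.06);t=t[k]
print('top')
for a in np.arange(-.32,-.05,.02):
    b=t[(t[:,0]>=a)&(t[:,0]<a+.02)]
    if len(b)>3: print(round(a,3),len(b),'min z(fwd)',np.percentile(b[:,2],2).round(3))
E
```

```text
-0.3 235 min z(fwd) -0.062 y -0.023 0.059
-0.285 91 min z(fwd) -0.058 y -0.021 0.058
-0.27 284 min z(fwd) -0.043 y -0.02 0.052
-0.255 147 min z(fwd) -0.042 y -0.016 0.041
-0.24 215 min z(fwd) -0.041 y -0.025 0.039
-0.225 232 min z(fwd) -0.045 y -0.029 0.039
-0.21 192 min z(fwd) -0.041 y -0.016 0.038
-0.195 230 min z(fwd) -0.042 y -0.027 0.04
-0.18 180 min z(fwd) -0.042 y -0.021 0.04
-0.165 33 min z(fwd) -0.041 y -0.004 0.036
-0.15 232 min z(fwd) -0.039 y -0.024 0.037
-0.135 146 min z(fwd) -0.039 y -0.022 0.038
-0.12 128 min z(fwd) -0.039 y -0.019 0.038
-0.105 64 min z(fwd) -0.085 y -0.005 0.042
-0.09 137 min z(fwd) -0.08 y -0.062 0.063
-0.075 176 min z(fwd) -0.079 y -0.065 0.064
-0.06 122 min z(fwd) -0.085 y -0.058 0.059
-0.045 155 min z(fwd) -0.082 y -0.049 0.047
-0.03 188 min z(fwd) -0.062 y -0.043 0.042
-0.015 116 min z(fwd) -0.045 y -0.025 0.023
0.0 51 min z(fwd) -0.023 y -0.025 0.022
0.015 8 min z(fwd) -0.012 y 0.009 0.022
top
-0.32 76 min z(fwd) -0.058
-0.3 20 min z(fwd) -0.05
-0.22 5 min z(fwd) -0.009
-0.2 47 min z(fwd) -0.019
-0.18 30 min z(fwd) -0.017
-0.16 20 min z(fwd) -0.009
-0.14 44 min z(fwd) -0.019
-0.12 35 min z(fwd) -0.077
-0.1 51 min z(fwd) -0.109
-0.08 68 min z(fwd) -0.118
```

The hook and handle clear the gripper body: its forward extent is about 42 mm, and at 45° the handle still clears it by about 5 mm. I'll go on to 45°.

```bash

python3 -m jog '[0,0.12,0,-0.07,0, 0,0.12,0,-0.08,0, 0,0.12,0,-0.09,0, 0,0.12,0,-0.1,0, 0,0.12,0,-0.11,0, 0,0.07,0,-0.08,0, 0,0,0,0,0, 0,0,0,0,0]'
python3 - <<'E'
from h import *
plan([.5073,-.2189,.2425],-82.6);st()
shot('wrist','w15');shot('scene','s15')
crop('s15',150,180,290,290,5,'s15c')
crop('w15',150,0,370,330,1.8,'w15c')
E
```

```text
time: 28.25
ee_pos: [0.5326, -0.2153, 0.171]
tcp_rot: [-0.705, -0.046, 0.706, -0.045]
contact_force: [-6.9, -0.2, 0.5]
grip_width: 0.0209
pos [ 0.5326 -0.2153  0.171 ] F [-6.89 -0.22  0.47] t 28.25 w 0.0209 toolx [-0.002  0.001 -1.   ] y-az -82.62 z-az -172.62 units xyz [-3.571  0.014  1.287]
  turn world deg 0.02 share about tool x -0.0001
  turn world deg -179.98 share about tool x 0.9999
{'time': 28.25, 'joints': [0.2678, 0.5318, 0.0252, 2.0254, -0.0228, 0.587, -1.1335], 'ee_pos': [0.5326, -0.2153, 0.171], 'tcp_rot': [-0.7048, -0.0458, 0.7065, -0.0452], 'contact_force': [-6.889, -0.2225, 0.4708], 'wrist_torque': [-0.1267, 0.7763, -0.0133], 'grip_width': 0.0209}
```

View pics/s15c.png

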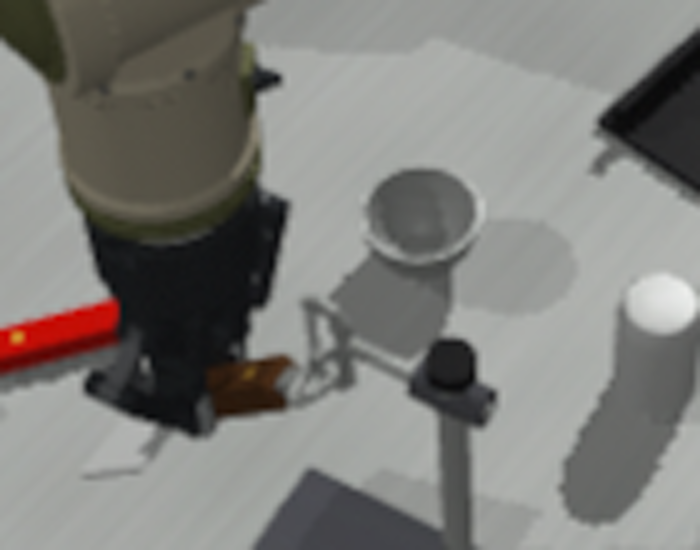

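View pics/w15c.png

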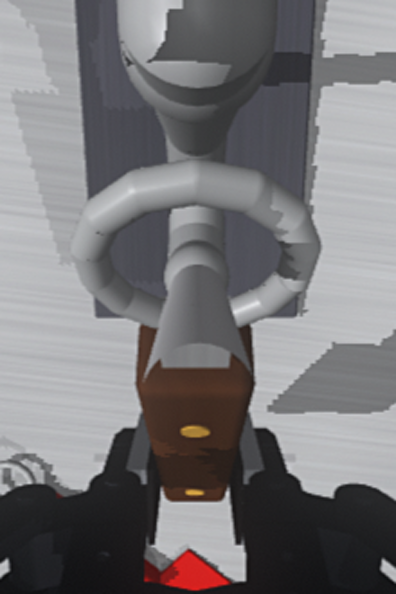

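```bash

python3 -m jog '[0,0,0,0.03,0, 10,0,0,0.02,0, 16,0,0,0,0, 18,0,0,0,0, 19,0,0,0,0, 19.5,0,0,0,0, 19.8,0,0,0,0, 20,0,0,0,0]'
python3 - <<'E'
from h import *
plan([.5073,-.2189,.2425],-82.6);st()
shot('wrist','w16')
a=load('w15')['color'].astype(int);b=load('w16')['color'].astype(int);print(np.abs(a-b).mean())
crop('w16',150,0,370,330,1.8,'w16c')
E
```

```text
time: 29.35
ee_pos: [0.5324, -0.2154, 0.1714]
tcp_rot: [-0.705, -0.046, 0.706, -0.045]
contact_force: [-5.3, -0.2, -2.3]
grip_width: 0.0209
pos [ 0.5324 -0.2154  0.1714] F [-5.28 -0.2  -2.29] t 29.35 w 0.0209 toolx [-0.001  0.    -1.   ] y-az -82.6 z-az -172.6 units xyz [-3.555  0.01   1.269]
  turn world deg 0.0 share about tool x -0.0
  turn world deg -180.0 share about tool x 1.0
{'time': 29.35, 'joints': [0.2684, 0.5308, 0.0249, 2.0265, -0.0228, 0.5856, -1.1328], 'ee_pos': [0.5324, -0.2154, 0.1714], 'tcp_rot': [-0.7053, -0.0457, 0.706, -0.0455], 'contact_force': [-5.2839, -0.2008, -2.2913], 'wrist_torque': [0.0078, 0.6835, 0.0675], 'grip_width': 0.0209}
1.9239756266276042
```

View pics/w16c.png

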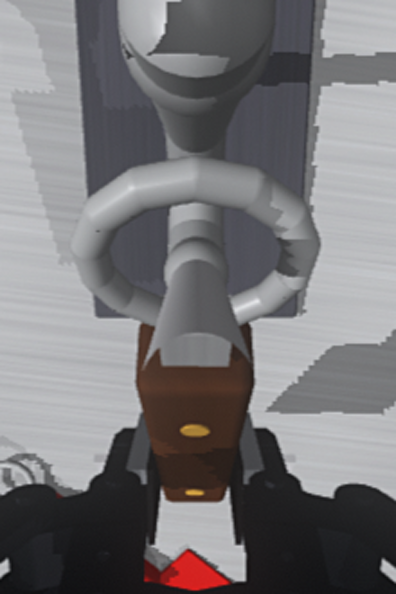

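```bash

python3 -m jog '[20,0,0,0.04,0, 20,0,0,0.04,0, 20.2,0,0,0.02,0, 20.3,0,0,0,0, 20.4,0,0,0,0, 20.5,0,0,0,0, 20.6,0,0,0,0, 20.7,0,0,0,0]'
python3 - <<'E'
from h import *
plan([.5073,-.2189,.2425],-82.6);st()
E
```

```text
time: 30.4
ee_pos: [0.5308, -0.2159, 0.1717]
tcp_rot: [0.706, 0.046, -0.706, 0.046]
contact_force: [-0.4, 0.7, -1.4]
grip_width: 0.0208
pos [ 0.5308 -0.2159  0.1717] F [-0.39  0.65 -1.39] t 30.4 w 0.0208 toolx [ 0. -0. -1.] y-az -82.62 z-az -172.62 units xyz [-3.541e+00 -1.000e-03  1.183e+00]
  turn world deg 0.02 share about tool x -0.0001
  turn world deg -179.98 share about tool x 0.9999
{'time': 30.4, 'joints': [0.27, 0.5288, 0.0248, 2.0299, -0.0227, 0.5831, -1.1316], 'ee_pos': [0.5308, -0.2159, 0.1717], 'tcp_rot': [0.7056, 0.0455, -0.7056, 0.0455], 'contact_force': [-0.3888, 0.6548, -1.3874], 'wrist_torque': [0.0114, 0.005, 0.048], 'grip_width': 0.0208}
```

```bash

python3 -m jog '[20.75,0,0,0,0, 20.8,0,0,0,0, 20.85,0,0,0,0, 20.9,0,0,0,0, 20.95,0,0,0,0, 21,0,0,0,0, 21,0,0,0,0, 21,0,0,0,0]'
python3 - <<'E'
from h import *
plan([.5073,-.2189,.2425],-82.6);st()
shot('wrist','w17')
crop('w17',150,0,370,330,1.8,'w17c')
E
```

```text
time: 31.4
ee_pos: [0.5307, -0.2159, 0.1716]
tcp_rot: [-0.706, -0.046, 0.706, -0.046]
contact_force: [0.4, 0.1, -1.7]
grip_width: 0.0213
pos [ 0.5307 -0.2159  0.1716] F [ 0.4   0.06 -1.74] t 31.4 w 0.0213 toolx [-0.  0. -1.] y-az -82.62 z-az -172.62 units xyz [-3.543 -0.     1.182]
  turn world deg 0.02 share about tool x -0.0001
  turn world deg -179.98 share about tool x 0.9999
{'time': 31.4, 'joints': [0.27, 0.5288, 0.0248, 2.03, -0.0227, 0.5832, -1.1316], 'ee_pos': [0.5307, -0.2159, 0.1716], 'tcp_rot': [-0.7056, -0.0455, 0.7057, -0.0455], 'contact_force': [0.3997, 0.0605, -1.7378], 'wrist_torque': [0.0021, -0.0361, 0.0176], 'grip_width': 0.0213}
```

View pics/w17c.png

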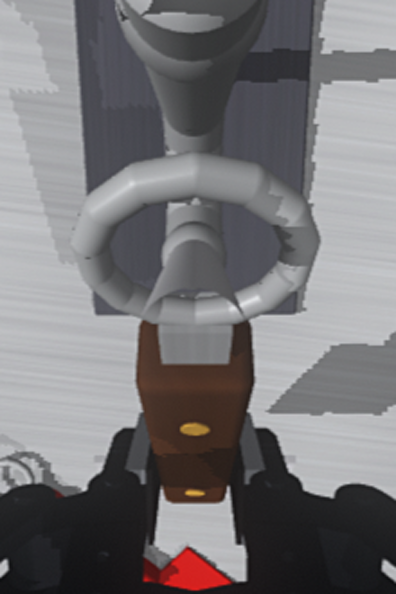

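```bash

python3 -m jog '[21.1,0,0,0,0, 21.1,0,0,0,0, 21.2,0,0,0,0, 21.2,0,0,0,0, 21.3,0,0,0,0, 21.3,0,0,0,0, 21.4,0,0,0,0, 21.4,0,0,0,0]'
python3 - <<'E'
from h import *
plan([.5073,-.2189,.2425],-82.6);st()
E
```

```text
time: 32.45
ee_pos: [0.5307, -0.2159, 0.1717]
tcp_rot: [-0.706, -0.046, 0.706, -0.046]
contact_force: [-1.1, -0.4, -1.5]
grip_width: 0.0215
pos [ 0.5307 -0.2159  0.1717] F [-1.06 -0.39 -1.48] t 32.45 w 0.0215 toolx [-0. -0. -1.] y-az -82.62 z-az -172.62 units xyz [-3.542  0.     1.18 ]
  turn world deg 0.02 share about tool x -0.0001
  turn world deg -179.98 share about tool x 0.9999
{'time': 32.45, 'joints': [0.27, 0.5288, 0.0248, 2.03, -0.0227, 0.5831, -1.1316], 'ee_pos': [0.5307, -0.2159, 0.1717], 'tcp_rot': [-0.7056, -0.0455, 0.7057, -0.0455], 'contact_force': [-1.0558, -0.3939, -1.4799], 'wrist_torque': [0.0174, 0.0321, 0.0095], 'grip_width': 0.0215}
```

```bash

python3 -m jog '[21.5,0,0,0,0, 21.55,0,0,0,0, 21.6,0,0,0,0, 21.65,0,0,0,0, 21.7,0,0,0,0, 21.75,0,0,0,0, 21.8,0,0,0,0, 21.8,0,0,0,0]'
python3 - <<'E'
from h import *
plan([.5073,-.2189,.2425],-82.6);st()
shot('wrist','w18')
crop('w18',150,0,370,330,1.8,'w18c')
E
```

```text
time: 33.45
ee_pos: [0.5308, -0.2159, 0.1717]
tcp_rot: [0.706, 0.045, -0.706, 0.046]
contact_force: [-0.3, 0.5, -2.3]
grip_width: 0.0217
pos [ 0.5308 -0.2159  0.1717] F [-0.31  0.55 -2.28] t 33.45 w 0.0217 toolx [ 0. -0. -1.] y-az -82.62 z-az -172.62 units xyz [-3.542e+00 -2.000e-03  1.183e+00]
  turn world deg 0.02 share about tool x -0.0001
  turn world deg -179.98 share about tool x 0.9999
{'time': 33.45, 'joints': [0.27, 0.5288, 0.0248, 2.0299, -0.0227, 0.5831, -1.1316], 'ee_pos': [0.5308, -0.2159, 0.1717], 'tcp_rot': [0.7057, 0.0455, -0.7056, 0.0455], 'contact_force': [-0.311, 0.547, -2.2825], 'wrist_torque': [0.0244, 0.0381, -0.0095], 'grip_width': 0.0217}
```

View pics/w18c.png

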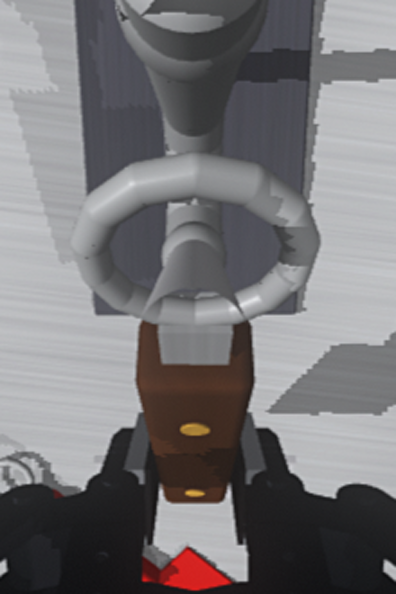

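```bash

python3 -m jog '[21.83,0,0,0,0, 21.86,0,0,0,0, 21.89,0,0,0,0, 21.92,0,0,0,0, 21.95,0,0,0,0, 21.98,0,0,0,0, 22.0,0,0,0,0, 22.0,0,0,0,0]'
python3 - <<'E'
from h import *
plan([.5073,-.2189,.2425],-82.6);st()
shot('wrist','w19')
crop('w19',150,0,370,330,1.8,'w19c')
E
```

```text
time: 34.5
ee_pos: [0.5308, -0.2159, 0.1717]
tcp_rot: [0.706, 0.045, -0.706, 0.046]
contact_force: [0.3, -0.1, -0.2]
grip_width: 0.0219
pos [ 0.5308 -0.2159  0.1717] F [ 0.3  -0.13 -0.21] t 34.5 w 0.0219 toolx [ 0. -0. -1.] y-az -82.62 z-az -172.62 units xyz [-3.538e+00 -3.000e-03  1.183e+00]
  turn world deg 0.02 share about tool x -0.0001
  turn world deg -179.98 share about tool x 0.9999
{'time': 34.5, 'joints': [0.2701, 0.5287, 0.0248, 2.0299, -0.0227, 0.5832, -1.1316], 'ee_pos': [0.5308, -0.2159, 0.1717], 'tcp_rot': [0.7057, 0.0455, -0.7056, 0.0455], 'contact_force': [0.3031, -0.1271, -0.2106], 'wrist_torque': [0.0692, 0.0259, -0.021], 'grip_width': 0.0219}
```

View pics/w19c.png

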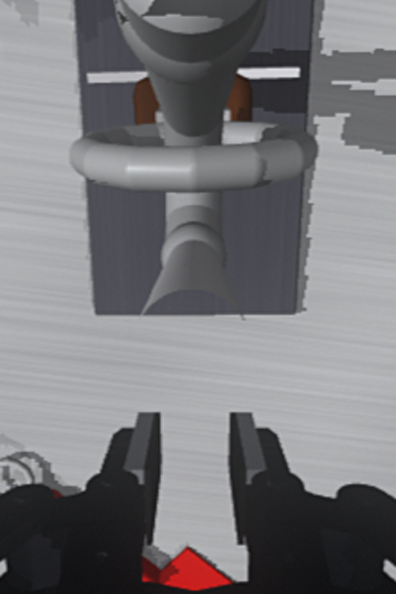

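It slipped out gently and now hangs by its eye, with the handle and blade seen below the ring at crop (190,80). I'll withdraw and look.

```bash

python3 -m jog '[22,0,0,0.3,0, 22,0,0,0.6,0, 22,0,0,0.8,0, 22,0,0,0.8,0, 22,0,0,0.5,0, 22,0,0,0.2,0, 22,0,0,0,0, 22,0,0,0,0]'
python3 - <<'E'
from h import *
plan([.5073,-.2189,.2425],-82.6)
shot('scene','s20');shot('top','t20')
crop('s20',150,180,290,330,4,'s20c');crop('t20',290,100,400,210,5,'t20c')
E
```

```text
time: 35.55
ee_pos: [0.4678, -0.224, 0.1717]
tcp_rot: [0.706, 0.046, -0.705, 0.046]
contact_force: [-0.4, -0.3, 0.5]
grip_width: 0.0219
pos [ 0.4678 -0.224   0.1717] F [-0.41 -0.27  0.5 ] t 35.55 w 0.0219 toolx [ 0. -0. -1.] y-az -82.6 z-az -172.6 units xyz [-3.540e+00  1.000e-03 -1.992e+00]
  turn world deg -0.0 share about tool x 0.0
  turn world deg 180.0 share about tool x -1.0
```

View pics/s20c.png

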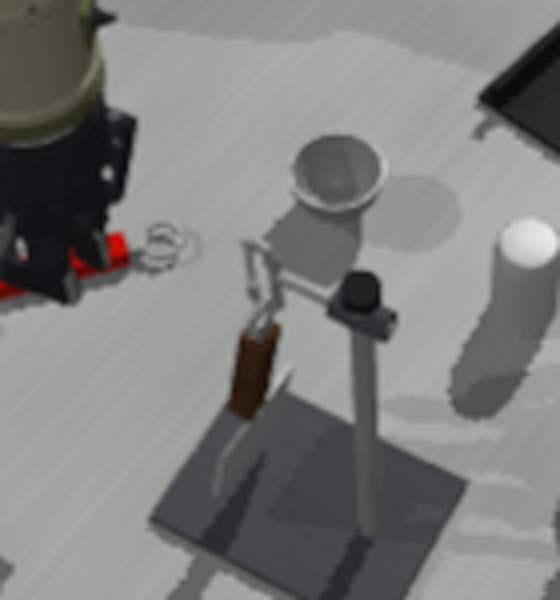

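View pics/t20c.png

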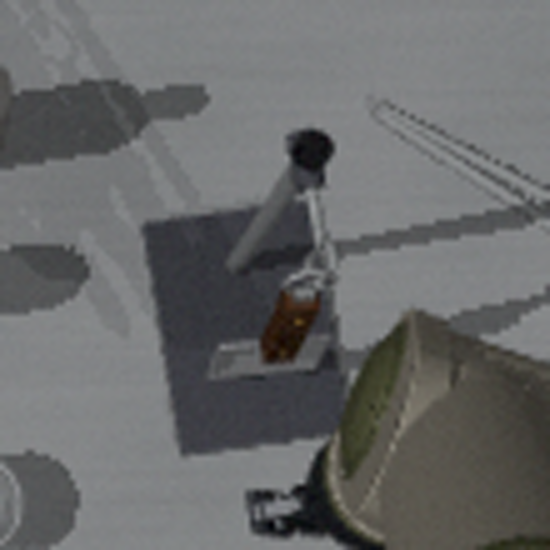

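It hangs by its eye. I'll wait for the swing to die, measuring the blade's position over time.

```bash
cat > sw.py <<'E'
from h import *
import sys
def lean(tag):
    P,u,v=pts(tag,170,220,260,330);p=P.reshape(-1,3)
    yaw=np.radians(7.4);ex=np.array([np.cos(yaw),np.sin(yaw)]);ey=np.array([-ex[1],ex[0]])
    xy=(p[:,:2]-np.array([.599,-.2065]))@np.c_[ex,ey]
    m=(p[:,2]>.02)&(p[:,2]<.19)&(xy[:,0]<.058)&(xy[:,0]>-.15)&(abs(xy[:,1])<.06)
    q=np.c_[xy[m],p[m,2]]; 
    lo=q[q[:,2]<.085]
    return m.sum(),np.median(lo,0).round(4),q[:,2].min().round(3)
for k in range(6):
    shot('scene','sw');print(round(arm.state()['time'],2),lean('sw'))
E
Z='[22,0,0,0,0, 22,0,0,0,0, 22,0,0,0,0, 22,0,0,0,0, 22,0,0,0,0, 22,0,0,0,0, 22,0,0,0,0, 22,0,0,0,0]'
python3 -c "
from sw import lean
print(lean('s20'))"
python3 -m jog '[22,0,0,0.5,0, 22,0,0,0.5,0, 22,0,0,0.5,0, 22,0,0,0.2,0, 22,0,0,0,0, 22,0,0,0,0, 22,0,0,0,0, 22,0,0,0,0]'|head -1
python3 sw.py
```

```text
35.7 (np.int64(489), array([ 0.0015, -0.0038,  0.0583]), np.float64(0.03))
35.75 (np.int64(544), array([ 0.0137, -0.002 ,  0.0585]), np.float64(0.028))
35.8 (np.int64(605), array([ 0.0259, -0.0013,  0.0587]), np.float64(0.031))
35.85 (np.int64(653), array([ 0.0357, -0.0021,  0.0596]), np.float64(0.033))
35.9 (np.int64(653), array([ 0.0408, -0.0044,  0.0618]), np.float64(0.032))
35.95 (np.int64(658), array([ 0.0409, -0.0059,  0.0608]), np.float64(0.031))
(np.int64(412), array([-0.0124, -0.0013,  0.0596]), np.float64(0.031))
time: 36.95
37.0 (np.int64(374), array([-0.0032, -0.0018,  0.0585]), np.float64(0.031))
37.05 (np.int64(406), array([ 0.0032, -0.0019,  0.0591]), np.float64(0.03))
37.1 (np.int64(455), array([0.0122, 0.0001, 0.06  ]), np.float64(0.029))
37.15 (np.int64(496), array([ 0.0216, -0.0016,  0.0597]), np.float64(0.029))
37.2 (np.int64(545), array([ 0.0294, -0.002 ,  0.0597]), np.float64(0.029))
37.25 (np.int64(560), array([ 0.0339, -0.0014,  0.0607]), np.float64(0.033))
```

```bash
for i in 1 2 3 4; do :; done
python3 -m jog '[22,0,0,0,0, 22,0,0,0,0, 22,0,0,0,0, 22,0,0,0,0, 22,0,0,0,0, 22,0,0,0,0, 22,0,0,0,0, 22,0,0,0,0]'|head -1
python3 -m jog '[22,0,0,0,0, 22,0,0,0,0, 22,0,0,0,0, 22,0,0,0,0, 22,0,0,0,0, 22,0,0,0,0, 22,0,0,0,0, 22,0,0,0,0]'|head -1
python3 -m jog '[22,0,0,0,0, 22,0,0,0,0, 22,0,0,0,0, 22,0,0,0,0, 22,0,0,0,0, 22,0,0,0,0, 22,0,0,0,0, 22,0,0,0,0]'|head -1
python3 sw.py;python3 sw.py
```

```text
time: 38.25
time: 39.25
time: 40.25
40.3 (np.int64(446), array([ 0.0076, -0.0038,  0.0587]), np.float64(0.03))
40.35 (np.int64(435), array([ 0.0082, -0.0019,  0.0581]), np.float64(0.032))
40.4 (np.int64(449), array([ 0.0106, -0.0008,  0.0593]), np.float64(0.03))
40.45 (np.int64(454), array([ 0.0132, -0.0009,  0.059 ]), np.float64(0.029))
40.5 (np.int64(471), array([ 0.0166, -0.0001,  0.058 ]), np.float64(0.031))
40.55 (np.int64(489), array([ 0.0192, -0.0009,  0.0599]), np.float64(0.029))
40.6 (np.int64(500), array([ 0.0209, -0.0018,  0.0584]), np.float64(0.029))
40.65 (np.int64(508), array([ 0.0212, -0.0023,  0.0596]), np.float64(0.029))
40.7 (np.int64(500), array([ 0.0203, -0.0037,  0.0589]), np.float64(0.029))
40.75 (np.int64(490), array([ 0.0182, -0.0046,  0.0593]), np.float64(0.029))
40.8 (np.int64(478), array([ 0.0158, -0.0048,  0.0597]), np.float64(0.029))
40.85 (np.int64(459), array([ 0.0131, -0.0051,  0.0583]), np.float64(0.03))
```

The swing is down to about ±7 mm at the blade and decaying well. I'll wait longer.

```bash

for k in 1; do
python3 -m jog '[22,0,0,0,0, 22,0,0,0,0, 22,0,0,0,0, 22,0,0,0,0, 22,0,0,0,0, 22,0,0,0,0, 22,0,0,0,0, 22,0,0,0,0]'|head -1
python3 -m jog '[22,0,0,0,0, 22,0,0,0,0, 22,0,0,0,0, 22,0,0,0,0, 22,0,0,0,0, 22,0,0,0,0, 22,0,0,0,0, 22,0,0,0,0]'|head -1
python3 -m jog '[22,0,0,0,0, 22,0,0,0,0, 22,0,0,0,0, 22,0,0,0,0, 22,0,0,0,0, 22,0,0,0,0, 22,0,0,0,0, 22,0,0,0,0]'|head -1
python3 -m jog '[22,0,0,0,0, 22,0,0,0,0, 22,0,0,0,0, 22,0,0,0,0, 22,0,0,0,0, 22,0,0,0,0, 22,0,0,0,0, 22,0,0,0,0]'|head -1
python3 -m jog '[22,0,0,0,0, 22,0,0,0,0, 22,0,0,0,0, 22,0,0,0,0, 22,0,0,0,0, 22,0,0,0,0, 22,0,0,0,0, 22,0,0,0,0]'|head -1
python3 -m jog '[22,0,0,0,0, 22,0,0,0,0, 22,0,0,0,0, 22,0,0,0,0, 22,0,0,0,0, 22,0,0,0,0, 22,0,0,0,0, 22,0,0,0,0]'|head -1
python3 -m jog '[22,0,0,0,0, 22,0,0,0,0, 22,0,0,0,0, 22,0,0,0,0, 22,0,0,0,0, 22,0,0,0,0, 22,0,0,0,0, 22,0,0,0,0]'|head -1
python3 -m jog '[22,0,0,0,0, 22,0,0,0,0, 22,0,0,0,0, 22,0,0,0,0, 22,0,0,0,0, 22,0,0,0,0, 22,0,0,0,0, 22,0,0,0,0]'|head -1
done
python3 sw.py;python3 sw.py
python3 -c "
from h import *
shot('top','t30');crop('sw',150,180,290,330,4,'s30c');crop('sw',190,210,250,270,10,'s30d')"
```

```text
time: 41.85
time: 42.85
time: 43.85
time: 44.85
time: 45.85
time: 46.85
time: 47.85
time: 48.85
48.9 (np.int64(462), array([ 0.0148, -0.0027,  0.0595]), np.float64(0.029))
48.95 (np.int64(468), array([ 0.0148, -0.0023,  0.0598]), np.float64(0.03))
49.0 (np.int64(469), array([ 0.0148, -0.0024,  0.0594]), np.float64(0.028))
49.05 (np.int64(463), array([ 0.0148, -0.0022,  0.0585]), np.float64(0.029))
49.1 (np.int64(469), array([ 0.0149, -0.0031,  0.0595]), np.float64(0.031))
49.15 (np.int64(467), array([ 0.0148, -0.0032,  0.0588]), np.float64(0.03))
49.2 (np.int64(468), array([ 0.0149, -0.0033,  0.0596]), np.float64(0.03))
49.25 (np.int64(468), array([ 0.0147, -0.0032,  0.0589]), np.float64(0.029))
49.3 (np.int64(468), array([ 0.0146, -0.0033,  0.0597]), np.float64(0.03))
49.35 (np.int64(467), array([ 0.0148, -0.0031,  0.0586]), np.float64(0.031))
49.4 (np.int64(466), array([ 0.0149, -0.0028,  0.0597]), np.float64(0.028))
49.45 (np.int64(462), array([ 0.0149, -0.0024,  0.0599]), np.float64(0.029))
```

View pics/s30d.png

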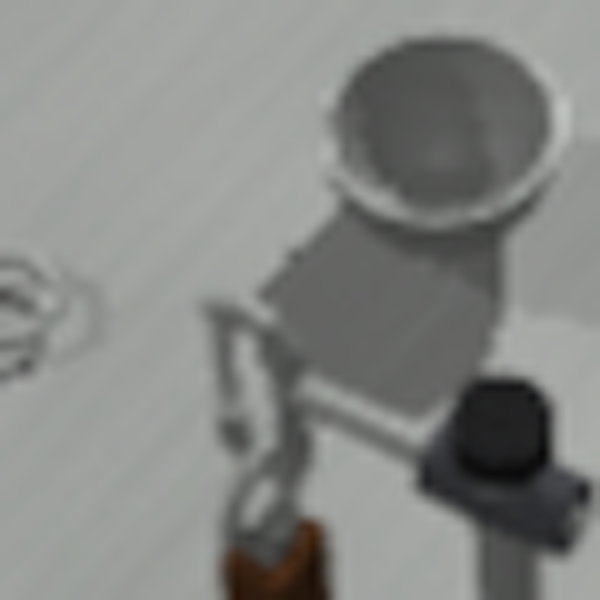

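View pics/t30.png

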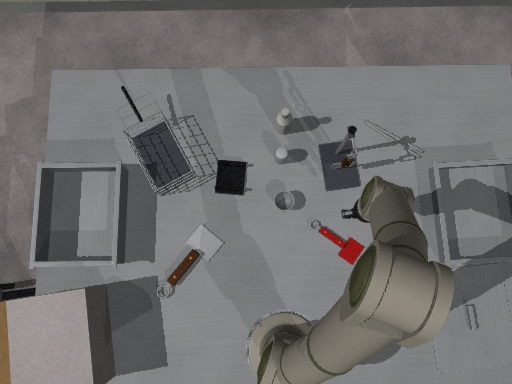

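The scraper is still: blade drift is under 0.3 mm over 0.5 s. The gate hangs straight to the nose at crop (220,310)→(235,435), with the ring inside the hook. The bystanders are unmoved and the robot is clear, so I'll hand in.

```bash
python3 -c "
from plant import arm
print(arm.sign_off())"
```

```text
the job is handed in; nothing more can be done
None
```

The griddle scraper is hanging by its eye on the snap hook with the gate shut behind it. I handed the job in at about 49.5 s.

- **What I did:** I picked the small brown scraper off the rest and pushed its eye level through the gate, which yielded at about 5 N. I felt the spine as a stiff stop at about 9 N, backed off 2 mm and lowered the eye into the hook's bottom. I then pivoted the handle down to about 45° in the grip and eased the fingers open until it slipped free.
- **Last checks:**
  - The scraper is still: the blade moved less than 0.3 mm over 0.5 s.
  - The gate looks straight down to the nose, with the ring inside the hook.
  - The shaker, sauce bottle and dip pot look to be where they started in the top view.
  - The gripper is well clear.
- **Forces:** the highest reading I saw while feeling in and lowering was about 9 N, but I only read the force at the end of each step. The scraper swung freely for a few seconds after release. I did not see its first swing, so I can't rule out a light touch of the blade on the post.

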